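Record the parts of a stripped damper

ROBOT

A 6-joint arm with a two-finger parallel gripper is mounted at the origin on the work surface. World frame = base frame: x ahead of the robot, y to its left, z up, the work surface at z = 0. Lengths are in mm, angles in degrees, forces in N, time in s.
With the tool pointing down it reaches from about 300 to 850 mm from the base axis. Payload 4.2 kg.
Tool frame: the origin (TCP) lies on the centre line of the jaws, within the pads' length; the fingertips stand 14 mm ahead of it and the grasp point (between the pads) lies 5 mm behind it; z points along the fingers, y is the line along which they close (so a half turn about z gives the same grasp; the last joint's range is limited). The gripper opens to 91 mm and grips with 3 to 60 N. Pads are 32 mm wide; open, the fingers measure 118 mm over their backs; the gripper's body (76 mm by 178 mm) begins 60 mm behind the grasp point.
Start: joints at [-73.052, 18.312, 89.639, -0, 72.044, -1.146], TCP at [178.585, -546.58, 227.976] pointing down, gripper open.
Joint ranges: [-177.97, 177.97], [-48.28, 115.42], [12.27, 149.76], [-77.06, 257.06], [2.81, 150.46], [-146.56, 146.56]. Speed limits (degrees/s): [147.25, 147.25, 180, 180, 180, 180].

INTERFACE

Orientations are given as [roll, pitch, yaw] about the fixed x, y, z axes, in that order (R = Rz(yaw) Ry(pitch) Rx(roll)).
In Python, from workcell import * gives the robot as it stands. The module is installed in compiled form; this text tells all that it offers.
- The arm moves only by the shell command python3 -m crank 'ROWS' [FORCE]. ROWS is JSON, a list of rows, each an object of numbers: "grip": the finger opening in m, from 0 to 0.0912; "x", "y", "z": the shift along the tool's x, y, z in m; "yaw": the turn about the tool's z in rad. In form: [{"grip": .., "x": .., "y": .., "z": .., "yaw": ..}, ...]. A call has exactly 5 rows; each row is the pose to reach, as a shift and turn from the pose commanded when the call began, along the tool's axes at that moment; what a row does not reach only later rows make up. A row lasts 1/12 s, in which the tool goes at most 41.7 mm and 7.16 degrees, less where a joint would pass 70% of its speed; a pose out of reach is approached as far as the arm can. A call with a gripper value outside its range is refused whole. The fingers move at their own pace and stop on an object; FORCE is the grip in N (left out, the last holds). Time passes only in rows, so rows that repeat a pose let the fingers close, or fill a call up. It gives the time, the measured TCP pose, the force, the opening and the grip force at its end, in the units of the state.
- state(): the state, without advancing time (a new reading comes with each control period).
- grab_frame(name): name is "scene" or "top"; returns the picture (384x512x3 uint8, red, green, blue); there is no depth.
- camera_model(name): a dict with "intrinsics" (3x3 intrinsics, pixels), "R" (3x3) and "t" (3): a world point X has camera coordinates R X + t. Camera axes: x right, y down, z forward; pixel columns grow to the right and rows downward; lengths in mm; the calibration is good to about 2 mm. A picture is of the moment at which its call begins. camera_model takes no time and is no camera call.
- job_done(): hands the job in; it is judged then, once.
The state is a dict: "time_s": time; "qpos": joint angles; "qvel": joint speeds; "effort": joint torques, N m; "ee_pos": TCP position; "ee_rot": TCP orientation; "force": force on the tool from outside, world axes, zero at the start; "torque": the same for the moment, N m; "gripper_width": finger opening in mm; "gripper_force": force on a finger pad.
Only numpy, scipy, OpenCV 4.12 (cv2) and the standard library are available. Lean on these libraries where they do the work, as an engineer would, in place of code of your own. Each camera call takes 0.05 s, during which the arm holds its last target. There are 200 camera calls.

TASK

Record the stripped damper: on the surface plate, roll the piston rod over by half a turn, without lifting it, so that the dark wear stripe it lies on faces straight up. Show each closed case of valve shims to the upward-looking camera, longest case first and then in order of length: hold it level and still for three seconds midway between the two light bars, at the height of the bars, centred over the lens, with its long side along the bars, and afterwards lay it gently and flat on the floor of the aluminium tray. Never tip a case or drop it, and leave the tin, the terminal block and the spanner alone.

Things in the scene. Friction and masses are not known exactly. Their poses are not given: they have to be found in the camera images.
- plate: Surface plate, fixed: dark granite slab 150 (its x) x 240 (its y) mm, top 40 mm above the bench. Along both long edges a steel lip 5 mm thick stands 6 mm above the top, so that rods cannot roll off; the lips' inner faces are 150 mm apart. Origin: centre of its underside, z up.
- rod: Chromed steel piston rod lying about along the plate's y: diameter 25 mm, 170 mm long, 0.4 to 0.65 kg, a thinner threaded stub at one end. Origin: middle of its axis, 52.5 mm above the bench; x along the axis. A dark wear stripe 9 mm wide runs along its -z side: underneath at the start, uppermost after half a turn (39 mm of rolling, either way). Pushed from the side it rolls.
- station: Inspection station, fixed: base 160 (its x) x 240 (its y) x 10 mm; in its middle a black camera looking up, lens top 75 mm above the bench; two light bars with white faces towards each other, 160 mm long along x, 30 mm high, centred 150 mm above the bench, inner faces 199 mm apart, a black tick at mid-length; a post under each at the +x end. Origin: centre of the underside.
- view (a point): The viewing point: straight above the lens, midway between the bars at the height of their middle (150 mm above the bench). x along the bars, z up.
- tray: Tray for finished cases: shallow aluminium tray, 300 (its x) x 250 (its y) mm outside, 18 mm high, walls 4 mm, floor about 4 mm thick, empty at the start, fixed. Left or right of the station. Origin: centre of its underside, z up.
- mat: Black rubber mat 300 (its x) x 270 (its y) x 4 mm on the other side, fixed, on which the cases lie at the start. Origin: centre of its underside.
- case_a: Closed flat case with white sides and a clear window above and below, 130 mm long (its x), 56 mm wide (its y), 22 mm high, 0.1 to 0.25 kg, holding 10 steel valve shims (rings) in two rows; it cannot open. Origin: centre of its underside, z up. May be absent.
- mid_a (a point): Centre of case_a, 11 mm above its underside.
- case_b: Closed flat case with white sides and a clear window above and below, 108 mm long (its x), 56 mm wide (its y), 22 mm high, 0.1 to 0.25 kg, holding 8 steel valve shims (rings) in two rows; it cannot open. Origin: centre of its underside, z up. May be absent.
- mid_b (a point): Centre of case_b, 11 mm above its underside.
- case_c: Closed flat case with white sides and a clear window above and below, 86 mm long (its x), 56 mm wide (its y), 22 mm high, 0.1 to 0.25 kg, holding 6 steel valve shims (rings) in two rows; it cannot open. Origin: centre of its underside, z up. May be absent.
- mid_c (a point): Centre of case_c, 11 mm above its underside.
- case_d: Closed flat case with white sides and a clear window above and below, 64 mm long (its x), 56 mm wide (its y), 22 mm high, 0.1 to 0.25 kg, holding 4 steel valve shims (rings) in two rows; it cannot open. Origin: centre of its underside, z up. May be absent.
- mid_d (a point): Centre of case_d, 11 mm above its underside.
- grease_tin: Bystander: round steel tin, diameter 64 mm, 75 mm high, behind the left of the station. Origin: centre of its underside.
- terminal_block: Bystander: red terminal block 50 x 130 x 47 mm with steel terminals, behind the right of the station. Origin: centre of its underside.
- spanner: Bystander: steel spanner, 180 mm long, lying flat on the bench at the right. Origin: near its middle.
Mind the look-alikes: they are no part of the job. What is shaped like the case_b but purple or turquoise is not meant.

How it is judged:
By the outcome, as a careful person would: the job done as asked, in the order asked, and still so for the second after the job is handed in, with the robot touching nothing.
Of case_a, case_b, case_c, case_d only 3 to 4 are there at a start; the rules pass over those that are not, and their reading is None.
At some moment in a run one of case_a, case_b, case_c, case_d may be knocked a few centimetres aside while the robot is not near it.
It also fails if it takes over 210 s, if anything falls off the work surface, if the arm or the gripper's body presses on something with over 40 N, if the wrist force passes 120 N, or if a joint passes its speed limit or range.

## Working session

There is one attempt and no reset: what is moved stays moved. The work goes in short steps, Python scripts to look and compute and a shell command to move; the robot and the scene stay as the last step left them, time stands still between calls to the robot, and variables do not carry over. Pictures are saved under pics/ and viewed, at most 14 in all, crops included, and the job is handed in when it is done.

```bash
mkdir -p pics; python3 - <<'E'
from workcell import *
import cv2
s=state();print(s['time_s'],s['ee_pos'],s['ee_rot'],s['gripper_width'])
for n in("top","scene"):
    m=camera_model(n);print(n,m['intrinsics'],m['R'],m['t'])
    f=grab_frame(n);cv2.imwrite(f'pics/{n}0.png',cv2.resize(f[:,:,::-1],(800,600),interpolation=cv2.INTER_CUBIC));cv2.imwrite(f'pics/{n}0raw.png',f[:,:,::-1])
E
```

```text
0.0 [ 178.43429843 -546.10581565  227.10362235] [-1.79896359e+02 -9.27855428e-04  1.80942004e+01] 91.48908968048644
top [[482.88960559   0.         255.55375742]
 [  0.         482.88960559 193.53406171]
 [  0.           0.           1.        ]] [[-0.02545143 -0.99965794  0.00601963]
 [-0.99645912  0.02488638 -0.08031127]
 [ 0.08013399 -0.00804235 -0.99675166]] [  63.72255188  506.15924772 1738.18810445]
scene [[427.09704783   0.         253.26876045]
 [  0.         427.09704783 192.09121788]
 [  0.           0.           1.        ]] [[ 0.44480557  0.89554393 -0.01220957]
 [ 0.63760365 -0.32620467 -0.69789118]
 [-0.62897503  0.30264102 -0.71609973]] [-289.91931785 -217.48435809 2004.27683728]
```

View pics/top0.png

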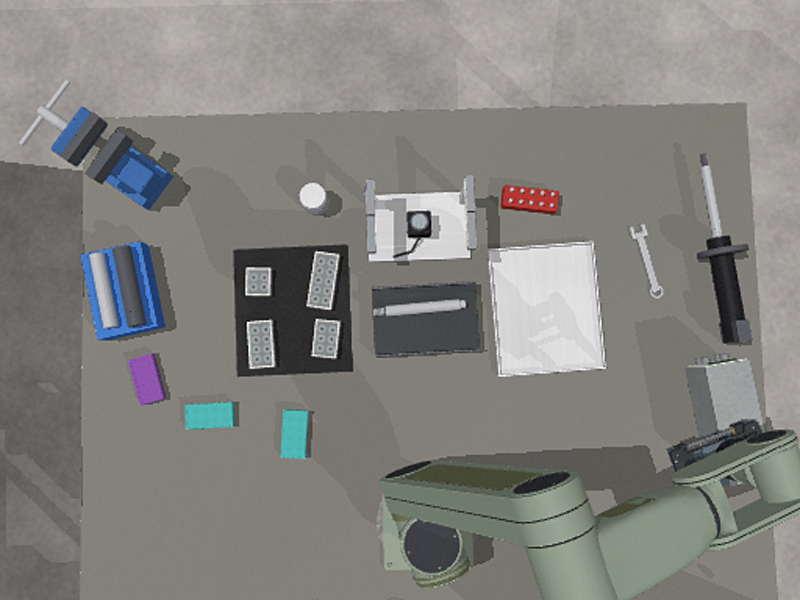

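View pics/scene0.png

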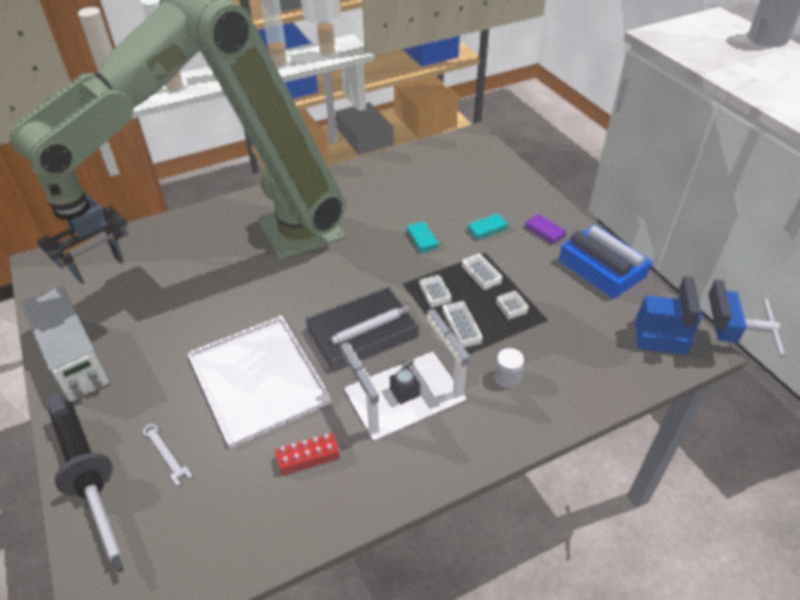

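The top view (800x600 pixels) shows:
- **Cases on the mat:** a (323,280), b (261,344), c (326,338), d (258,281).
- **Look-alikes, off the mat:** purple (147,378), turquoise (210,415) and (295,433). The white/dark rollers in the blue rack (100–130,290) resemble the rod.
- **Rod on the plate:** (420,307), lying off-centre towards the far edge, so it should roll towards the robot.
- **Station:** lens at (420,222).
- **Tray:** (547,308).

```bash
cat > h.py <<'E'
from workcell import *
import cv2, numpy as np
M={n:camera_model(n) for n in("top","scene")}
def ray(n,px,z):
    m=M[n];R,t,K=map(np.array,(m['R'],m['t'],m['intrinsics']))
    c=-R.T@t; px=np.atleast_2d(px)
    d=(R.T@np.linalg.inv(K)@np.c_[px,np.ones(len(px))].T).T
    return c+d*((z-c[2])/d[:,2])[:,None]
def proj(n,X):
    m=M[n];p=np.array(m['intrinsics'])@(np.array(m['R'])@np.array(X,float)+np.array(m['t']));return p[:2]/p[2]
def tri(a,b):
    A=[];B=[]
    for n,p in(("top",a),("scene",b)):
        c=-np.array(M[n]['R']).T@np.array(M[n]['t']); d=ray(n,p,0)[0]-c; d/=np.linalg.norm(d)
        P=np.eye(3)-np.outer(d,d);A.append(P);B.append(P@c)
    return np.linalg.solve(sum(A),sum(B))
def rects(mask,z,amin=60,k=4,n="top"):
    "min-area rects of blobs, in mm on plane z: (cx,cy,long,short,yaw of long side)"
    big=cv2.resize(mask,None,fx=k,fy=k,interpolation=cv2.INTER_LINEAR)
    big=((big>127)*255).astype(np.uint8); out=[]
    for c in cv2.findContours(big,cv2.RETR_EXTERNAL,cv2.CHAIN_APPROX_NONE)[0]:
        if cv2.contourArea(c)<amin*k*k: continue
        w=ray(n,(c[:,0]+.5)/k-.5,z)[:,:2].astype(np.float32)
        (cx,cy),(a,b),th=cv2.minAreaRect(w)
        if a<b:a,b,th=b,a,th+90
        out.append(tuple(round(float(v),1) for v in(cx,cy,a,b,(th+90)%180-90)))
    return out
def matcases(f=None):
    "white cases in the mat area (found in pictures 0): rects on z=26"
    f=grab_frame("top") if f is None else f
    g=f.min(2).astype(np.uint8); m=np.zeros_like(g); m[150:250,145:232]=g[150:250,145:232]
    m=np.clip((m.astype(int)-95)*3+127,0,255).astype(np.uint8)
    m[m<10]=0
    return rects(m,26,80)
E
python3 - <<'E'
from h import *
t=cv2.imread('pics/top0raw.png')[:,:,::-1];s=cv2.imread('pics/scene0raw.png')[:,:,::-1]
print('cases',matcases(t))
g=t.min(2)
def sub(x0,y0,x1,y1,thr,inv=False):
    m=np.zeros(g.shape,np.uint8);c=g[y0:y1,x0:x1];m[y0:y1,x0:x1]=((c<thr) if inv else (c>thr))*255;return m
print('mat',rects(sub(140,145,235,250,50,True),4,800))
print('tray',rects(sub(300,140,400,250,150),18,800))
print('rod',rects(sub(236,182,304,215,100),52.5,60))
print('plate',rects(sub(232,174,312,232,75,True),40,800))
print('base',rects(sub(230,110,310,172,150),10,300))
print('cam pos',-np.array(M['top']['R']).T@M['top']['t'])
b=t[105:235,225:320,::-1];cv2.imwrite('pics/c1.png',cv2.resize(b,None,fx=4.6,fy=4.6,interpolation=cv2.INTER_NEAREST)[:600])
b=s[190:290,190:340,::-1];cv2.imwrite('pics/c2.png',cv2.resize(b,None,fx=5,fy=5,interpolation=cv2.INTER_NEAREST))
E
```

```text
cases [(492.8, 296.9, 361.8, 315.7, -1.2)]
mat [(498.3, 302.4, 299.8, 271.0, 1.3)]
tray [(486.8, -289.6, 302.6, 254.3, 3.0)]
rod [(488.5, 12.4, 220.8, 117.3, 88.7)]
plate [(466.3, -11.9, 254.6, 159.0, -88.3)]
base [(708.1, -3.5, 258.2, 199.7, -89.3)]
cam pos [ 366.70087875   65.08340576 1772.80857679]
```

View pics/c1.png

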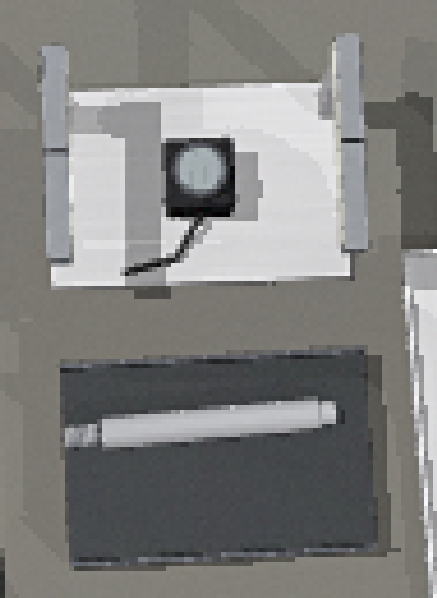

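View pics/c2.png

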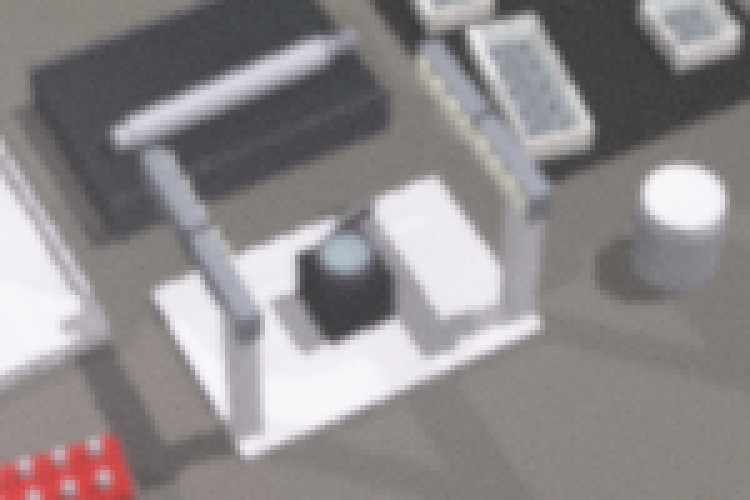

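Crop c1 (4.6x, origin 225,105) shows the bars' top faces with ticks at (55,152) and (353,141), the lens at (200,170), and the rod with its stub at the left end. Crop c2 confirms that the posts are at the far, +x end. Next I refine the cases and rod with masks limited to the mat and the plate.

```bash
cat >> h.py <<'E'
MAT=(498.3,302.4,1.3); PLATE=(466.3,-11.9,1.7)
def poly(c,lx,ly,z):
    a=np.deg2rad(c[2]);R=np.array([[np.cos(a),-np.sin(a)],[np.sin(a),np.cos(a)]])
    P=[R@np.array(p)+c[:2] for p in((lx,ly),(-lx,ly),(-lx,-ly),(lx,-ly))]
    return np.array([proj("top",(*p,z)) for p in P])
def inside(f,P,thr,gain=3):
    g=f.min(2).astype(int); m=np.zeros(g.shape,np.uint8); cv2.fillPoly(m,[np.round(P).astype(int)],255)
    v=np.clip((g-thr)*gain+127,0,255).astype(np.uint8); v[m==0]=0; return v
def matcases(f=None,thr=95):
    f=grab_frame("top") if f is None else f
    return rects(inside(f,poly(MAT,146,131,4),thr),26,80)
def rod(f=None,thr=115):
    f=grab_frame("top") if f is None else f
    return rects(inside(f,poly(PLATE,68,112,40),thr),52.5,60)
E
python3 - <<'E'
from h import *
t=cv2.imread('pics/top0raw.png')[:,:,::-1]
for th in(95,120): print(matcases(t,th))
for th in(100,130): print(rod(t,th))
q=lambda x,y:np.array([225+(x+.5)/4.6-.5,105+(y+.5)/4.6-.5])
a=ray("top",q(55,152),165)[0];b=ray("top",q(353,141),165)[0];print('ticks',a,b,(a+b)/2,np.linalg.norm(a-b),np.degrees(np.arctan2(-(a-b)[0],(a-b)[1])))
print('lens',ray("top",q(200,170),75), 'tri',tri(q(200,170),(190+345/5,190+252/5)))
for u,v in(((53,46),(60,262)),((346,35),(355,250))):
    p,r=ray("top",q(*u),165)[0],ray("top",q(*v),165)[0];d=p-r;print('bar',(p+r)/2,np.linalg.norm(d),np.degrees(np.arctan2(d[1],d[0])))
m=cv2.cvtColor(t[100:172,225:312].copy(),cv2.COLOR_RGB2GRAY)
for n,p in(('baseBL',(52,286)),('baseBR',(352,277))): print(n,ray("top",q(*p),10))
for n,p in(('plateTL',(60,368)),('TR',(367,352)),('BL',(70,567)),('BR',(378,548))): print(n,ray("top",q(*p),46))
E
```

```text
[(420.1, 374.9, 111.7, 62.0, 3.0), (428.9, 224.4, 89.2, 60.7, -7.2), (565.6, 379.0, 66.7, 60.9, -1.4), (564.8, 228.6, 134.0, 60.7, -9.6)]
[(420.2, 375.2, 111.3, 61.3, 3.0), (429.0, 224.5, 89.0, 60.4, -7.2), (566.1, 379.5, 65.8, 60.0, -1.4), (564.9, 228.7, 133.5, 60.2, -9.6)]
[(493.2, 1.4, 201.1, 26.0, -86.2)]
[(493.8, -7.0, 183.6, 24.4, -86.1)]
ticks [686.48840972 111.29286952 165.        ] [ 689.35657772 -107.42830987  165.        ] [687.92249372   1.93227982 165.        ] 218.73998423697003 0.7512967084545553
lens [[687.56935105   2.07182204  75.        ]] tri [689.23693323   3.3522698   69.67702091]
bar [685.29416189 110.2303953  165.        ] 160.3716716067528 0.5519032730672453
bar [ 688.60062743 -105.55404785  165.        ] 159.8857046572986 0.478401061187787
baseBL [[608.90315725 120.56413361  10.        ]]
baseBR [[ 610.24805796 -119.61116868   10.        ]]
plateTL [[539.28854529 114.61887845  46.        ]]
TR [[ 545.89104157 -125.61987125   46.        ]]
BL [[384.11342554 110.35385779  46.        ]]
BR [[ 392.75420805 -129.02674121   46.        ]]
```

```bash
cat >> h.py <<'E'
def plan(*targets):
    "each target (x,y,z,yaw deg): shift in current tool axes (mm), turn in rad, from the measured pose (later ones from the previous target)"
    s=state();p=np.array(s['ee_pos']);w=s['ee_rot'][2]
    print('t',round(s['time_s'],2),'pos',p.round(1),'yaw',round(w,1),'q6',round(s['qpos'][5],1),'F',np.round(s['force'],1),'w',round(s['gripper_width'],1),'gf',round(s['gripper_force'],1))
    for T in targets:
        a=np.deg2rad(w);d=np.array(T[:3])-p
        print('x %.1f y %.1f z %.1f'%(d@[np.cos(a),np.sin(a),0],d@[np.sin(a),-np.cos(a),0],-d[2]),'yaw %.3f'%-np.deg2rad((T[3]-w+180)%360-180))
        p=np.array(T[:3],float);w=T[3]
E
K="python3 -m crank"
for i in 1 2 3 4; do python3 -m crank '[{"grip":0.06,"x":0.1165,"y":-0.103,"z":0.02,"yaw":0},{"grip":0.06,"x":0.1165,"y":-0.103,"z":0.02,"yaw":0},{"grip":0.06,"x":0.1165,"y":-0.103,"z":0.02,"yaw":0},{"grip":0.06,"x":0.1165,"y":-0.103,"z":0.02,"yaw":0},{"grip":0.06,"x":0.1165,"y":-0.103,"z":0.02,"yaw":0}]' | tail -c 300; done
for i in 1 2 3; do python3 -m crank '[{"grip":0.045,"x":0,"y":0,"z":0,"yaw":-0.12},{"grip":0.045,"x":0,"y":0,"z":0,"yaw":-0.24},{"grip":0.045,"x":0,"y":0,"z":0,"yaw":-0.36},{"grip":0.045,"x":0,"y":0,"z":0,"yaw":-0.441},{"grip":0.045,"x":0,"y":0,"z":0,"yaw":-0.441}]' >/dev/null; done
python3 -c "
from h import *
plan((493.7,-10,60,93.9))"
```

```text
time_s: 0.52
ee_pos: [258.5, -407.0, 206.8]
ee_rot: [-179.7, -0.1, 18.3]
force: [-0.3, 0.2, -0.3]
gripper_width: 61.4
gripper_force: 0.0
time_s: 0.93
ee_pos: [337.1, -274.3, 187.1]
ee_rot: [-179.8, -0.0, 18.4]
force: [-0.3, -0.1, 0.0]
gripper_width: 60.1
gripper_force: 0.0
time_s: 1.35
ee_pos: [416.7, -141.3, 167.3]
ee_rot: [-179.9, -0.0, 18.4]
force: [-0.7, -0.2, 0.2]
gripper_width: 60.1
gripper_force: 0.0
time_s: 1.77
ee_pos: [496.4, -7.6, 147.2]
ee_rot: [-180.0, -0.1, 18.3]
force: [-0.4, -0.0, -0.2]
gripper_width: 60.0
gripper_force: 0.0
t 3.02 pos [493.6 -11.1 148. ] yaw 93.7 q6 -6.3 F [-0.4 -0.1  0.3] w 45.1 gf 0.0
x 1.1 y 0.2 z 88.0 yaw -0.003
```

```bash

python3 -m crank '[{"grip":0.045,"x":0,"y":0,"z":0.02,"yaw":0},{"grip":0.045,"x":0,"y":0,"z":0.04,"yaw":0},{"grip":0.045,"x":0,"y":0,"z":0.06,"yaw":0},{"grip":0.045,"x":0,"y":0,"z":0.078,"yaw":0},{"grip":0.045,"x":0,"y":0,"z":0.088,"yaw":0}]'
python3 -m crank '[{"grip":0.04,"x":0,"y":0,"z":0,"yaw":0},{"grip":0.036,"x":0,"y":0,"z":0,"yaw":0},{"grip":0.032,"x":0,"y":0,"z":0,"yaw":0},{"grip":0.029,"x":0,"y":0,"z":0,"yaw":0},{"grip":0.029,"x":0,"y":0,"z":0,"yaw":0}]' 5
python3 - <<'E'
from h import *
f=grab_frame("scene");cv2.imwrite('pics/s1.png',cv2.resize(f[160:260,180:300,::-1],None,fx=5,fy=5))
plan((453,-10,60,93.9))
E
```

```text
time_s: 3.43
ee_pos: [492.5, -10.8, 58.2]
ee_rot: [-179.8, -0.0, 93.6]
force: [-0.1, -0.7, -0.6]
gripper_width: 45.2
gripper_force: 0.0
time_s: 3.85
ee_pos: [494.3, -10.3, 60.9]
ee_rot: [179.9, 0.0, 93.9]
force: [0.5, -0.7, 0.6]
gripper_width: 28.7
gripper_force: 0.0
t 3.9 pos [494.2 -10.3  60.8] yaw 93.9 q6 -6.4 F [-0.9  0.1  0.8] w 29.3 gf 0.0
x 3.0 y -41.1 z 0.8 yaw -0.000
```

View pics/s1.png

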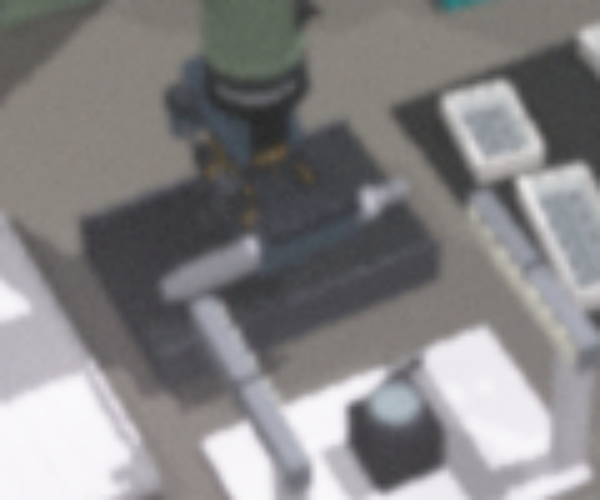

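The fingers straddle the rod's middle, with about 2 mm free on each side. I'll push it slowly towards the robot.

```bash

python3 -m crank '[{"grip":0.029,"x":0,"y":-0.001,"z":0,"yaw":0},{"grip":0.029,"x":0,"y":-0.003,"z":0,"yaw":0},{"grip":0.029,"x":0,"y":-0.006,"z":0,"yaw":0},{"grip":0.029,"x":0,"y":-0.009,"z":0,"yaw":0},{"grip":0.029,"x":0,"y":-0.012,"z":0,"yaw":0}]'
python3 -m crank '[{"grip":0.029,"x":0,"y":-0.003,"z":0,"yaw":0},{"grip":0.029,"x":0,"y":-0.006,"z":0,"yaw":0},{"grip":0.029,"x":0,"y":-0.009,"z":0,"yaw":0},{"grip":0.029,"x":0,"y":-0.012,"z":0,"yaw":0},{"grip":0.029,"x":0,"y":-0.015,"z":0,"yaw":0}]'
python3 -m crank '[{"grip":0.029,"x":0,"y":-0.003,"z":0,"yaw":0},{"grip":0.029,"x":0,"y":-0.006,"z":0,"yaw":0},{"grip":0.029,"x":0,"y":-0.009,"z":0,"yaw":0},{"grip":0.029,"x":0,"y":-0.0115,"z":0,"yaw":0},{"grip":0.029,"x":0,"y":-0.013,"z":0,"yaw":0}]'
python3 -m crank '[{"grip":0.029,"x":0,"y":-0.0005,"z":0,"yaw":0},{"grip":0.029,"x":0,"y":-0.001,"z":0,"yaw":0},{"grip":0.029,"x":0,"y":-0.001,"z":0,"yaw":0},{"grip":0.029,"x":0,"y":-0.001,"z":0,"yaw":0},{"grip":0.029,"x":0,"y":-0.001,"z":0,"yaw":0}]'
python3 - <<'E'
from h import *
f=grab_frame("scene");cv2.imwrite('pics/s2.png',cv2.resize(f[170:250,180:300,::-1],None,fx=5,fy=5))
f=grab_frame("top");cv2.imwrite('pics/t2.png',cv2.resize(f[165:245,225:325,::-1],None,fx=5,fy=5));plan()
E
```

```text
time_s: 4.32
ee_pos: [481.1, -11.1, 59.9]
ee_rot: [-180.0, 0.0, 93.9]
force: [0.1, -0.8, 0.3]
gripper_width: 29.1
gripper_force: 0.1
time_s: 4.73
ee_pos: [466.3, -12.1, 59.9]
ee_rot: [180.0, 0.0, 93.9]
force: [0.8, -0.4, 1.2]
gripper_width: 29.1
gripper_force: 0.2
time_s: 5.15
ee_pos: [453.0, -13.0, 59.9]
ee_rot: [-180.0, 0.0, 93.9]
force: [-0.0, 0.3, -0.0]
gripper_width: 29.2
gripper_force: 0.0
time_s: 5.57
ee_pos: [452.8, -13.0, 59.9]
ee_rot: [-180.0, 0.0, 93.9]
force: [0.0, 0.2, 0.3]
gripper_width: 28.9
gripper_force: 0.0
t 5.67 pos [452.8 -13.   59.9] yaw 93.9 q6 -7.0 F [0.3 0.3 0.3] w 28.7 gf 0.0
```

View pics/s2.png

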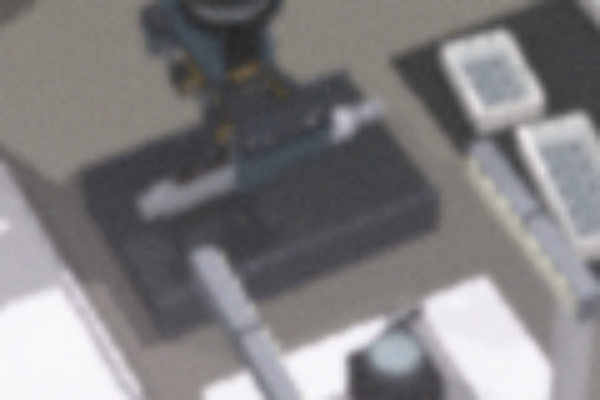

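The rod has rolled to the middle of the plate. Next I open the fingers slightly, lift clear, and check the stripe from above.

```bash
sed -i 's/thr),26,80)/thr),15,80)/' h.py
python3 -m crank '[{"grip":0.034,"x":0,"y":0,"z":0,"yaw":0},{"grip":0.04,"x":0,"y":0,"z":0,"yaw":0},{"grip":0.045,"x":0,"y":0,"z":0,"yaw":0},{"grip":0.045,"x":0,"y":0,"z":0,"yaw":0},{"grip":0.045,"x":0,"y":0,"z":-0.01,"yaw":0}]' >/dev/null
python3 -m crank '[{"grip":0.07,"x":0,"y":0,"z":-0.03,"yaw":0},{"grip":0.07,"x":0,"y":0,"z":-0.06,"yaw":0},{"grip":0.08,"x":0,"y":0,"z":-0.1,"yaw":0},{"grip":0.08,"x":0,"y":0,"z":-0.14,"yaw":0},{"grip":0.08,"x":0,"y":0,"z":-0.14,"yaw":0}]' >/dev/null
for i in 1 2 3; do python3 -m crank '[{"grip":0.08,"x":0,"y":0,"z":0,"yaw":-0.12},{"grip":0.08,"x":0,"y":0,"z":0,"yaw":-0.24},{"grip":0.08,"x":0,"y":0,"z":0,"yaw":-0.36},{"grip":0.08,"x":0,"y":0,"z":0,"yaw":-0.445},{"grip":0.08,"x":0,"y":0,"z":0,"yaw":-0.445}]' >/dev/null; done
python3 -c "
from h import *
plan((567,230,120,170.4))"
```

```text
t 7.75 pos [452.6 -13.  209.8] yaw 170.3 q6 -83.3 F [-0.1  0.3  0. ] w 79.9 gf 0.0
x -71.6 y 258.9 z 89.8 yaw -0.003
```

```bash
python3 -c "
from h import *
print(matcases())"
for i in 1 2; do python3 -m crank '[{"grip":0.08,"x":-0.009,"y":0.032,"z":0.0,"yaw":0},{"grip":0.08,"x":-0.018,"y":0.065,"z":0,"yaw":0},{"grip":0.08,"x":-0.027,"y":0.097,"z":0,"yaw":0},{"grip":0.08,"x":-0.0355,"y":0.129,"z":0,"yaw":0},{"grip":0.08,"x":-0.0355,"y":0.129,"z":0,"yaw":0}]' >/dev/null; done
python3 - <<'E'
from h import *
f=grab_frame("top");cv2.imwrite('pics/t3.png',cv2.resize(f[175:235,228:318,::-1],None,fx=8,fy=8,interpolation=cv2.INTER_CUBIC));plan((566,229.7,20,170.4));print(rod(f,100))
cv2.imwrite('pics/t3raw.png',f[:,:,::-1])
E
```

```text
[(420.5, 376.8, 112.3, 62.4, 3.0), (429.4, 225.5, 89.9, 60.9, -7.2), (566.4, 380.8, 68.0, 61.7, -1.4), (566.0, 229.7, 135.0, 61.3, -9.6)]
t 8.68 pos [566.4 231.3 209.1] yaw 170.3 q6 -59.2 F [ 0.1 -0.6 -0.2] w 79.8 gf 0.0
x 0.1 y -1.7 z 189.1 yaw -0.001
[(454.1, 0.9, 204.2, 25.4, -86.2)]
```

View pics/t3.png

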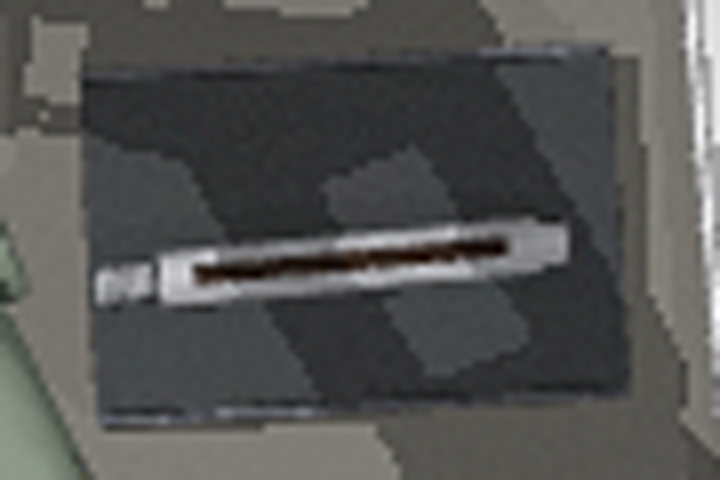

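The stripe faces up, centred on the rod; the axis moved 39.2 mm and the stub is at crop (125,283). Next is case a, at (566, 229.7), whose measured length is 135 against a true 130.

```bash

python3 -m crank '[{"grip":0.08,"x":0,"y":-0.0015,"z":0.035,"yaw":0},{"grip":0.08,"x":0,"y":-0.0015,"z":0.07,"yaw":0},{"grip":0.08,"x":0,"y":-0.0015,"z":0.105,"yaw":0},{"grip":0.08,"x":0,"y":-0.0015,"z":0.135,"yaw":0},{"grip":0.08,"x":0,"y":-0.0015,"z":0.15,"yaw":0}]' >/dev/null
python3 -m crank '[{"grip":0.08,"x":0,"y":0,"z":0.012,"yaw":0},{"grip":0.08,"x":0,"y":0,"z":0.024,"yaw":0},{"grip":0.08,"x":0,"y":0,"z":0.033,"yaw":0},{"grip":0.08,"x":0,"y":0,"z":0.038,"yaw":0},{"grip":0.08,"x":0,"y":0,"z":0.039,"yaw":0}]'
python3 -c "
from h import *
plan((566,229.7,20,170.4))"
```

```text
time_s: 9.52
ee_pos: [564.8, 227.0, 20.2]
ee_rot: [-179.9, -0.1, 170.3]
force: [0.2, -0.7, 0.7]
gripper_width: 80.2
gripper_force: 0.0
t 9.52 pos [564.8 227.   20.2] yaw 170.3 q6 -59.5 F [ 0.2 -0.7  0.7] w 80.2 gf 0.0
x -0.7 y 2.8 z 0.2 yaw -0.002
```

```bash

python3 -m crank '[{"grip":0.075,"x":0,"y":0.001,"z":0,"yaw":0},{"grip":0.07,"x":0,"y":0.002,"z":0,"yaw":0},{"grip":0.065,"x":0,"y":0.002,"z":0,"yaw":0},{"grip":0.062,"x":0,"y":0.002,"z":0,"yaw":0},{"grip":0.059,"x":0,"y":0.002,"z":0,"yaw":0}]' 10 | tail -2
python3 -m crank '[{"grip":0.055,"x":0,"y":0,"z":0,"yaw":0},{"grip":0.05,"x":0,"y":0,"z":0,"yaw":0},{"grip":0.05,"x":0,"y":0,"z":0,"yaw":0},{"grip":0.05,"x":0,"y":0,"z":0,"yaw":0},{"grip":0.05,"x":0,"y":0,"z":0,"yaw":0}]' 25
python3 -m crank '[{"grip":0.05,"x":0,"y":0,"z":0,"yaw":0},{"grip":0.05,"x":0,"y":0,"z":-0.001,"yaw":0},{"grip":0.05,"x":0,"y":0,"z":-0.003,"yaw":0},{"grip":0.05,"x":0,"y":0,"z":-0.006,"yaw":0},{"grip":0.05,"x":0,"y":0,"z":-0.01,"yaw":0}]' 
python3 -c "
from h import *
plan((566,229.7,210,180.6),(687.7,2,210,180.6))"
```

```text
gripper_width: 59.5
gripper_force: 0.0
time_s: 10.35
ee_pos: [565.9, 229.7, 21.3]
ee_rot: [-180.0, 0.0, 170.4]
force: [-1.2, -2.4, 3.5]
gripper_width: 55.9
gripper_force: 25.0
time_s: 10.77
ee_pos: [565.4, 230.1, 30.4]
ee_rot: [-180.0, -0.1, 170.4]
force: [0.0, -0.2, -3.6]
gripper_width: 55.3
gripper_force: 25.0
t 10.77 pos [565.4 230.1  30.4] yaw 170.4 q6 -59.3 F [ 0.  -0.2 -3.6] w 55.3 gf 25.0
x -0.6 y -0.2 z -179.6 yaw -0.178
x -119.3 y -229.0 z -0.0 yaw -0.000
```

```bash

python3 -m crank '[{"grip":0.05,"x":0,"y":0,"z":-0.008,"yaw":0},{"grip":0.05,"x":0,"y":0,"z":-0.022,"yaw":0},{"grip":0.05,"x":0,"y":0,"z":-0.042,"yaw":-0.03},{"grip":0.05,"x":0,"y":0,"z":-0.067,"yaw":-0.08},{"grip":0.05,"x":0,"y":0,"z":-0.092,"yaw":-0.12}]' | tail -1
python3 -m crank '[{"grip":0.05,"x":0,"y":0,"z":-0.025,"yaw":-0.03},{"grip":0.05,"x":0,"y":0,"z":-0.05,"yaw":-0.05},{"grip":0.05,"x":0,"y":0,"z":-0.07,"yaw":-0.058},{"grip":0.05,"x":0,"y":0,"z":-0.083,"yaw":-0.058},{"grip":0.05,"x":0,"y":0,"z":-0.088,"yaw":-0.058}]' | tail -1
python3 -m crank '[{"grip":0.05,"x":-0.004,"y":-0.007,"z":0,"yaw":0},{"grip":0.05,"x":-0.012,"y":-0.022,"z":0,"yaw":0},{"grip":0.05,"x":-0.023,"y":-0.044,"z":0,"yaw":0},{"grip":0.05,"x":-0.034,"y":-0.066,"z":0,"yaw":0},{"grip":0.05,"x":-0.045,"y":-0.088,"z":0,"yaw":0}]' | tail -1
python3 -m crank '[{"grip":0.05,"x":-0.011,"y":-0.022,"z":0,"yaw":0},{"grip":0.05,"x":-0.022,"y":-0.044,"z":0,"yaw":0},{"grip":0.05,"x":-0.033,"y":-0.066,"z":0,"yaw":0},{"grip":0.05,"x":-0.044,"y":-0.088,"z":0,"yaw":0},{"grip":0.05,"x":-0.055,"y":-0.108,"z":0,"yaw":0}]' | tail -1
python3 -m crank '[{"grip":0.05,"x":-0.008,"y":-0.015,"z":0,"yaw":0},{"grip":0.05,"x":-0.014,"y":-0.025,"z":0,"yaw":0},{"grip":0.05,"x":-0.018,"y":-0.031,"z":0,"yaw":0},{"grip":0.05,"x":-0.02,"y":-0.033,"z":0,"yaw":0},{"grip":0.05,"x":-0.02,"y":-0.033,"z":0,"yaw":0}]' | tail -1
python3 -m crank '[{"grip":0.05,"x":0,"y":0,"z":0,"yaw":0},{"grip":0.05,"x":0,"y":0,"z":0,"yaw":0},{"grip":0.05,"x":0,"y":0,"z":0,"yaw":0},{"grip":0.05,"x":0,"y":0,"z":0,"yaw":0},{"grip":0.05,"x":0,"y":0,"z":0,"yaw":0}]' | tail -1
python3 -c "
from h import *
plan((687.7,2,155.5,180.6))"
```

```text
gripper_force: 25.0
gripper_force: 25.0
gripper_force: 25.0
gripper_force: 25.0
gripper_force: 25.0
gripper_force: 25.0
t 13.27 pos [688.    2.7 211.1] yaw -179.4 q6 -91.3 F [ 0.   0.6 -2.4] w 55.7 gf 25.0
x 0.3 y -0.7 z 55.6 yaw 0.000
```

```bash

python3 -m crank '[{"grip":0.05,"x":0,"y":-0.0005,"z":0.005,"yaw":0},{"grip":0.05,"x":0,"y":-0.0005,"z":0.014,"yaw":0},{"grip":0.05,"x":0,"y":-0.0005,"z":0.026,"yaw":0},{"grip":0.05,"x":0,"y":-0.0005,"z":0.037,"yaw":0},{"grip":0.05,"x":0,"y":-0.0005,"z":0.046,"yaw":0}]' | tail -1
python3 -m crank '[{"grip":0.05,"x":0,"y":0,"z":0.005,"yaw":0},{"grip":0.05,"x":0,"y":0,"z":0.008,"yaw":0},{"grip":0.05,"x":0,"y":0,"z":0.0095,"yaw":0},{"grip":0.05,"x":0,"y":0,"z":0.0095,"yaw":0},{"grip":0.05,"x":0,"y":0,"z":0.0095,"yaw":0}]' | tail -1
python3 -m crank '[{"grip":0.05,"x":0,"y":0,"z":0,"yaw":0},{"grip":0.05,"x":0,"y":0,"z":0,"yaw":0},{"grip":0.05,"x":0,"y":0,"z":0,"yaw":0},{"grip":0.05,"x":0,"y":0,"z":0,"yaw":0},{"grip":0.05,"x":0,"y":0,"z":0,"yaw":0}]' | tail -1
python3 - <<'E'
from h import *
plan((687.7,2,155.5,180.6))
f=grab_frame("top");a=f[105:175,225:315,::-1];cv2.imwrite('pics/t4raw.png',f[:,:,::-1])
g=grab_frame("scene");b=g[185:275,200:320,::-1]
cv2.imwrite('pics/v1.png',np.hstack([cv2.resize(a,(386,300),interpolation=cv2.INTER_CUBIC),cv2.resize(b,(400,300),interpolation=cv2.INTER_CUBIC)]))
E
```

```text
gripper_force: 25.0
gripper_force: 25.0
gripper_force: 25.0
t 14.52 pos [688.3   1.7 155.6] yaw -179.4 q6 -91.4 F [ 0.6  0.1 -1.7] w 55.7 gf 25.0
x 0.5 y 0.3 z 0.1 yaw -0.000
```

View pics/v1.png

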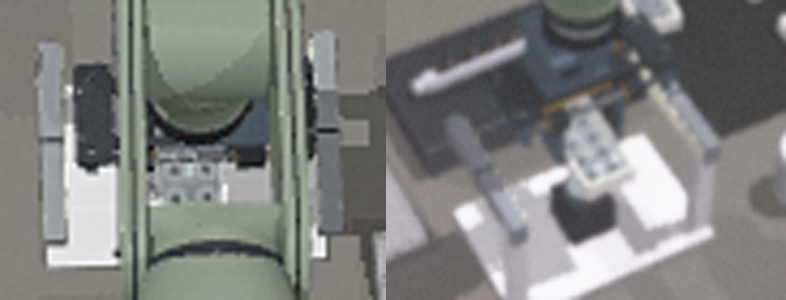

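The case hangs level between the bars over the lens (scene half, pixel ~(600,150)), centred between the ticks. Now I hold it still for over three seconds, then raise it and carry it to the tray.

```bash

for i in 1 2 3 4 5 6 7 8 9; do python3 -m crank '[{"grip":0.05,"x":0,"y":0,"z":0,"yaw":0},{"grip":0.05,"x":0,"y":0,"z":0,"yaw":0},{"grip":0.05,"x":0,"y":0,"z":0,"yaw":0},{"grip":0.05,"x":0,"y":0,"z":0,"yaw":0},{"grip":0.05,"x":0,"y":0,"z":0,"yaw":0}]' | head -2|tail -1; done
python3 -m crank '[{"grip":0.05,"x":0,"y":0,"z":-0.005,"yaw":0},{"grip":0.05,"x":0,"y":0,"z":-0.015,"yaw":0},{"grip":0.05,"x":0,"y":0,"z":-0.03,"yaw":0},{"grip":0.05,"x":0,"y":0,"z":-0.045,"yaw":0},{"grip":0.05,"x":0,"y":0,"z":-0.055,"yaw":0}]' | tail -1
python3 -m crank '[{"grip":0.05,"x":0.004,"y":-0.007,"z":-0.003,"yaw":0},{"grip":0.05,"x":0.012,"y":-0.021,"z":-0.003,"yaw":0},{"grip":0.05,"x":0.025,"y":-0.041,"z":-0.003,"yaw":0},{"grip":0.05,"x":0.038,"y":-0.063,"z":-0.003,"yaw":0},{"grip":0.05,"x":0.052,"y":-0.085,"z":-0.003,"yaw":0}]' | tail -1
python3 -m crank '[{"grip":0.05,"x":0.013,"y":-0.022,"z":0,"yaw":0},{"grip":0.05,"x":0.027,"y":-0.044,"z":0,"yaw":0},{"grip":0.05,"x":0.04,"y":-0.066,"z":0,"yaw":0},{"grip":0.05,"x":0.053,"y":-0.088,"z":0,"yaw":0},{"grip":0.05,"x":0.066,"y":-0.109,"z":0,"yaw":0}]' | tail -1
python3 -m crank '[{"grip":0.05,"x":0.01,"y":-0.017,"z":0,"yaw":0},{"grip":0.05,"x":0.017,"y":-0.028,"z":0,"yaw":0},{"grip":0.05,"x":0.021,"y":-0.034,"z":0,"yaw":0},{"grip":0.05,"x":0.022,"y":-0.036,"z":0,"yaw":0},{"grip":0.05,"x":0.022,"y":-0.036,"z":0,"yaw":0}]' | tail -1
python3 -m crank '[{"grip":0.05,"x":0,"y":0,"z":0.015,"yaw":0},{"grip":0.05,"x":0,"y":0,"z":0.04,"yaw":0},{"grip":0.05,"x":0,"y":0,"z":0.07,"yaw":0},{"grip":0.05,"x":0,"y":0,"z":0.1,"yaw":0},{"grip":0.05,"x":0,"y":0,"z":0.12,"yaw":0}]' | tail -1
python3 -m crank '[{"grip":0.05,"x":0,"y":0,"z":0.015,"yaw":0},{"grip":0.05,"x":0,"y":0,"z":0.027,"yaw":0},{"grip":0.05,"x":0,"y":0,"z":0.035,"yaw":0},{"grip":0.05,"x":0,"y":0,"z":0.038,"yaw":0},{"grip":0.05,"x":0,"y":0,"z":0.038,"yaw":0}]' | tail -1
python3 -m crank '[{"grip":0.05,"x":0,"y":0,"z":0,"yaw":0},{"grip":0.05,"x":0,"y":0,"z":0,"yaw":0},{"grip":0.05,"x":0,"y":0,"z":0,"yaw":0},{"grip":0.05,"x":0,"y":0,"z":0,"yaw":0},{"grip":0.05,"x":0,"y":0,"z":0,"yaw":0}]' | tail -1
python3 -c "
from h import *
plan((550,-230,21,180.6))"
```

```text
ee_pos: [688.2, 1.7, 155.4]
ee_pos: [688.2, 1.7, 155.5]
ee_pos: [688.2, 1.7, 155.4]
ee_pos: [688.2, 1.8, 155.5]
ee_pos: [688.2, 1.7, 155.4]
ee_pos: [688.2, 1.7, 155.4]
ee_pos: [688.2, 1.7, 155.4]
ee_pos: [688.2, 1.7, 155.4]
ee_pos: [688.2, 1.7, 155.4]
gripper_force: 25.0
gripper_force: 25.0
gripper_force: 25.0
gripper_force: 25.0
gripper_force: 25.0
gripper_force: 25.0
gripper_force: 25.0
t 21.28 pos [ 550.7 -229.8   56. ] yaw -179.4 q6 -114.3 F [-0.1  0.3 -2.1] w 56.0 gf 25.0
x 0.7 y -0.2 z 35.0 yaw -0.000
```

```bash

python3 -m crank '[{"grip":0.05,"x":0,"y":0,"z":0.008,"yaw":0},{"grip":0.05,"x":0,"y":0,"z":0.018,"yaw":0},{"grip":0.05,"x":0,"y":0,"z":0.026,"yaw":0},{"grip":0.05,"x":0,"y":0,"z":0.031,"yaw":0},{"grip":0.05,"x":0,"y":0,"z":0.033,"yaw":0}]' | sed -n 2,4p
python3 -m crank '[{"grip":0.05,"x":0,"y":0,"z":0.0003,"yaw":0},{"grip":0.05,"x":0,"y":0,"z":0.0006,"yaw":0},{"grip":0.05,"x":0,"y":0,"z":0.0009,"yaw":0},{"grip":0.05,"x":0,"y":0,"z":0.001,"yaw":0},{"grip":0.05,"x":0,"y":0,"z":0.001,"yaw":0}]' | sed -n 2,4p
python3 -m crank '[{"grip":0.05,"x":0,"y":0,"z":0.0003,"yaw":0},{"grip":0.05,"x":0,"y":0,"z":0.0006,"yaw":0},{"grip":0.05,"x":0,"y":0,"z":0.0006,"yaw":0},{"grip":0.05,"x":0,"y":0,"z":0.0006,"yaw":0},{"grip":0.05,"x":0,"y":0,"z":0.0006,"yaw":0}]' | sed -n 2,4p
```

```text
ee_pos: [549.4, -229.2, 21.3]
ee_rot: [179.9, -0.2, -179.4]
force: [-4.5, 1.6, 9.4]
ee_pos: [550.7, -229.7, 21.5]
ee_rot: [-180.0, 0.0, -179.4]
force: [0.3, -0.8, -2.4]
ee_pos: [550.7, -229.8, 21.2]
ee_rot: [-180.0, 0.0, -179.4]
force: [-1.2, 0.1, 1.9]
```

It is on the floor: the force turned upward at TCP z of about 21.2. I open the fingers slowly, lift, and fly back towards the mat.

```bash

python3 -m crank '[{"grip":0.056,"x":0,"y":0,"z":0,"yaw":0},{"grip":0.058,"x":0,"y":0,"z":0,"yaw":0},{"grip":0.062,"x":0,"y":0,"z":0,"yaw":0},{"grip":0.068,"x":0,"y":0,"z":0,"yaw":0},{"grip":0.074,"x":0,"y":0,"z":0,"yaw":0}]' | tail -2
python3 -m crank '[{"grip":0.074,"x":0,"y":0,"z":0,"yaw":0},{"grip":0.074,"x":0,"y":0,"z":-0.01,"yaw":0},{"grip":0.074,"x":0,"y":0,"z":-0.03,"yaw":0},{"grip":0.074,"x":0,"y":0,"z":-0.06,"yaw":0},{"grip":0.074,"x":0,"y":0,"z":-0.09,"yaw":0}]' | tail -2
python3 -m crank '[{"grip":0.08,"x":0,"y":0,"z":-0.03,"yaw":0},{"grip":0.08,"x":0,"y":0,"z":-0.06,"yaw":0},{"grip":0.08,"x":0,"y":0,"z":-0.09,"yaw":0},{"grip":0.08,"x":0,"y":0,"z":-0.1,"yaw":0},{"grip":0.08,"x":0,"y":0,"z":-0.1,"yaw":0}]' | tail -2
python3 - <<'E'
from h import *
f=grab_frame("top");c=matcases(f);print(c)
b=[q for q in c if 105<q[2]<120]
if b: plan((b[0][0],b[0][1],211,180+b[0][4]))
E
```

```text
gripper_width: 71.7
gripper_force: 0.0
gripper_width: 73.9
gripper_force: 0.0
gripper_width: 80.2
gripper_force: 0.0
[(429.0, 225.5, 90.7, 61.0, -7.2), (449.5, 340.9, 113.2, 61.8, 2.6), (566.4, 380.8, 68.0, 61.7, -1.4)]
t 23.83 pos [ 550.8 -229.8  212. ] yaw -179.4 q6 -114.3 F [ 0.   0.1 -0.2] w 79.9 gf 0.0
x 95.5 y 571.7 z 1.0 yaw -0.035
```

Case b was knocked to (449.5, 340.9), yaw 2.6, so I use the fresh pose.

```bash

for i in 1 2 3 ; do python3 -m crank '[{"grip":0.08,"x":0.006,"y":0.036,"z":0,"yaw":0},{"grip":0.08,"x":0.012,"y":0.072,"z":0,"yaw":0},{"grip":0.08,"x":0.018,"y":0.108,"z":0,"yaw":0},{"grip":0.08,"x":0.024,"y":0.143,"z":0,"yaw":0},{"grip":0.08,"x":0.024,"y":0.143,"z":0,"yaw":0}]' | sed -n 2p; done
python3 -m crank '[{"grip":0.08,"x":0.006,"y":0.036,"z":0,"yaw":-0.01},{"grip":0.08,"x":0.012,"y":0.072,"z":0,"yaw":-0.02},{"grip":0.08,"x":0.018,"y":0.108,"z":0.02,"yaw":-0.035},{"grip":0.08,"x":0.0235,"y":0.142,"z":0.04,"yaw":-0.035},{"grip":0.08,"x":0.0235,"y":0.142,"z":0.06,"yaw":-0.035}]' | sed -n 2p
python3 -m crank '[{"grip":0.08,"x":0,"y":0,"z":0.02,"yaw":0},{"grip":0.08,"x":0,"y":0,"z":0.04,"yaw":0},{"grip":0.08,"x":0,"y":0,"z":0.05,"yaw":0},{"grip":0.08,"x":0,"y":0,"z":0.05,"yaw":0},{"grip":0.08,"x":0,"y":0,"z":0.05,"yaw":0}]' | sed -n 2p
python3 -c "
from h import *
plan((449.5,340.9,20.8,182.6))"
```

```text
ee_pos: [522.1, -81.6, 208.4]
ee_pos: [497.4, 60.2, 208.8]
ee_pos: [472.9, 202.5, 209.0]
ee_pos: [448.9, 344.2, 148.6]
ee_pos: [449.5, 339.4, 100.1]
t 25.92 pos [449.5 339.4 100.1] yaw -177.5 q6 -56.6 F [0.1 0.5 0.4] w 79.7 gf 0.0
x -0.1 y 1.5 z 79.3 yaw -0.001
```

```bash

python3 -m crank '[{"grip":0.08,"x":0,"y":0.0015,"z":0.02,"yaw":0},{"grip":0.08,"x":0,"y":0.0015,"z":0.04,"yaw":0},{"grip":0.08,"x":0,"y":0.0015,"z":0.06,"yaw":0},{"grip":0.08,"x":0,"y":0.0015,"z":0.073,"yaw":0},{"grip":0.08,"x":0,"y":0.0015,"z":0.079,"yaw":0}]' | sed -n 2,4p
python3 -m crank '[{"grip":0.08,"x":0,"y":0,"z":0,"yaw":0},{"grip":0.074,"x":0,"y":0,"z":0,"yaw":0},{"grip":0.068,"x":0,"y":0,"z":0,"yaw":0},{"grip":0.062,"x":0,"y":0,"z":0,"yaw":0},{"grip":0.059,"x":0,"y":0,"z":0,"yaw":0}]' 10 | sed -n 2,6p
python3 -m crank '[{"grip":0.055,"x":0,"y":0,"z":0,"yaw":0},{"grip":0.05,"x":0,"y":0,"z":0,"yaw":0},{"grip":0.05,"x":0,"y":0,"z":0,"yaw":0},{"grip":0.05,"x":0,"y":0,"z":0,"yaw":0},{"grip":0.05,"x":0,"y":0,"z":0,"yaw":0}]' 25 | sed -n 2,6p
python3 -m crank '[{"grip":0.05,"x":0,"y":0,"z":0,"yaw":0},{"grip":0.05,"x":0,"y":0,"z":-0.001,"yaw":0},{"grip":0.05,"x":0,"y":0,"z":-0.003,"yaw":0},{"grip":0.05,"x":0,"y":0,"z":-0.006,"yaw":0},{"grip":0.05,"x":0,"y":0,"z":-0.01,"yaw":0}]' | sed -n 2,6p
python3 -c "
from h import *
plan((449.5,340.9,211,180.6),(687.7,2,211,180.6))"
```

```text
ee_pos: [449.4, 341.3, 21.3]
ee_rot: [-180.0, -0.0, -177.4]
force: [0.0, -0.2, -0.2]
ee_pos: [449.7, 342.0, 22.8]
ee_rot: [180.0, 0.1, -177.4]
force: [0.5, -1.3, 0.9]
gripper_width: 60.0
gripper_force: 0.7
ee_pos: [449.4, 341.7, 22.5]
ee_rot: [-180.0, 0.0, -177.4]
force: [0.7, -2.5, 6.4]
gripper_width: 56.0
gripper_force: 25.0
ee_pos: [448.8, 341.7, 31.5]
ee_rot: [-180.0, -0.1, -177.4]
force: [0.4, -1.4, -1.3]
gripper_width: 56.1
gripper_force: 25.0
t 27.58 pos [448.8 341.7  31.5] yaw -177.4 q6 -56.5 F [ 0.4 -1.4 -1.3] w 56.1 gf 25.0
x -0.7 y -0.8 z -179.5 yaw 0.035
x -234.6 y -341.4 z -0.0 yaw -0.000
```

```bash

python3 -m crank '[{"grip":0.05,"x":0,"y":0,"z":-0.008,"yaw":0},{"grip":0.05,"x":0,"y":0,"z":-0.022,"yaw":0},{"grip":0.05,"x":0,"y":0,"z":-0.042,"yaw":0.01},{"grip":0.05,"x":0,"y":0,"z":-0.067,"yaw":0.02},{"grip":0.05,"x":0,"y":0,"z":-0.092,"yaw":0.03}]' | tail -1
python3 -m crank '[{"grip":0.05,"x":0,"y":0,"z":-0.025,"yaw":0.005},{"grip":0.05,"x":0,"y":0,"z":-0.05,"yaw":0.005},{"grip":0.05,"x":0,"y":0,"z":-0.07,"yaw":0.005},{"grip":0.05,"x":0,"y":0,"z":-0.083,"yaw":0.005},{"grip":0.05,"x":0,"y":0,"z":-0.088,"yaw":0.005}]' | tail -1
python3 -m crank '[{"grip":0.05,"x":-0.0045,"y":-0.0066,"z":0,"yaw":0},{"grip":0.05,"x":-0.014,"y":-0.0206,"z":0,"yaw":0},{"grip":0.05,"x":-0.0284,"y":-0.041,"z":0,"yaw":0},{"grip":0.05,"x":-0.044,"y":-0.064,"z":0,"yaw":0},{"grip":0.05,"x":-0.061,"y":-0.089,"z":0,"yaw":0}]' | tail -1
python3 -m crank '[{"grip":0.05,"x":-0.016,"y":-0.023,"z":0,"yaw":0},{"grip":0.05,"x":-0.032,"y":-0.046,"z":0,"yaw":0},{"grip":0.05,"x":-0.048,"y":-0.069,"z":0,"yaw":0},{"grip":0.05,"x":-0.064,"y":-0.092,"z":0,"yaw":0},{"grip":0.05,"x":-0.08,"y":-0.115,"z":0,"yaw":0}]' | tail -1
python3 -m crank '[{"grip":0.05,"x":-0.016,"y":-0.023,"z":0,"yaw":0},{"grip":0.05,"x":-0.031,"y":-0.044,"z":0,"yaw":0},{"grip":0.05,"x":-0.044,"y":-0.064,"z":0,"yaw":0},{"grip":0.05,"x":-0.056,"y":-0.081,"z":0,"yaw":0},{"grip":0.05,"x":-0.065,"y":-0.094,"z":0,"yaw":0}]' | tail -1
python3 -m crank '[{"grip":0.05,"x":-0.008,"y":-0.012,"z":0,"yaw":0},{"grip":0.05,"x":-0.015,"y":-0.022,"z":0,"yaw":0},{"grip":0.05,"x":-0.021,"y":-0.032,"z":0,"yaw":0},{"grip":0.05,"x":-0.026,"y":-0.039,"z":0,"yaw":0},{"grip":0.05,"x":-0.0285,"y":-0.043,"z":0,"yaw":0}]' | tail -1
python3 -m crank '[{"grip":0.05,"x":0,"y":0,"z":0,"yaw":0},{"grip":0.05,"x":0,"y":0,"z":0,"yaw":0},{"grip":0.05,"x":0,"y":0,"z":0,"yaw":0},{"grip":0.05,"x":0,"y":0,"z":0,"yaw":0},{"grip":0.05,"x":0,"y":0,"z":0,"yaw":0}]' | tail -1
python3 -c "
from h import *
plan((687.7,2,157.5,180.6))"
```

```text
gripper_force: 25.0
gripper_force: 25.0
gripper_force: 25.0
gripper_force: 25.0
gripper_force: 25.0
gripper_force: 25.0
gripper_force: 25.0
t 30.5 pos [686.9   3.8 212. ] yaw -179.4 q6 -91.3 F [-0.5 -0.4 -2.2] w 56.3 gf 25.0
x -0.8 y -1.8 z 54.5 yaw 0.000
```

```bash

python3 -m crank '[{"grip":0.05,"x":-0.0008,"y":-0.0018,"z":0.005,"yaw":0},{"grip":0.05,"x":-0.0008,"y":-0.0018,"z":0.014,"yaw":0},{"grip":0.05,"x":-0.0008,"y":-0.0018,"z":0.026,"yaw":0},{"grip":0.05,"x":-0.0008,"y":-0.0018,"z":0.037,"yaw":0},{"grip":0.05,"x":-0.0008,"y":-0.0018,"z":0.046,"yaw":0}]' | tail -1
python3 -m crank '[{"grip":0.05,"x":0,"y":0,"z":0.004,"yaw":0},{"grip":0.05,"x":0,"y":0,"z":0.007,"yaw":0},{"grip":0.05,"x":0,"y":0,"z":0.0085,"yaw":0},{"grip":0.05,"x":0,"y":0,"z":0.0085,"yaw":0},{"grip":0.05,"x":0,"y":0,"z":0.0085,"yaw":0}]' | tail -1
for i in 1 2 3 4 5 6 7 8 9 10; do python3 -m crank '[{"grip":0.05,"x":0,"y":0,"z":0,"yaw":0},{"grip":0.05,"x":0,"y":0,"z":0,"yaw":0},{"grip":0.05,"x":0,"y":0,"z":0,"yaw":0},{"grip":0.05,"x":0,"y":0,"z":0,"yaw":0},{"grip":0.05,"x":0,"y":0,"z":0,"yaw":0}]' | sed -n 2p; done
python3 - <<'E'
from h import *
f=grab_frame("top");a=f[105:245,225:405,::-1]
g=grab_frame("scene");b=g[185:275,200:320,::-1]
cv2.imwrite('pics/v2.png',np.hstack([cv2.resize(a,(386,300),interpolation=cv2.INTER_CUBIC),cv2.resize(b,(400,300),interpolation=cv2.INTER_CUBIC)]))
plan((687.7,2,157.5,180.6),(687.7,2,212,180.6),(422,-230,60,180.6))
E
```

```text
gripper_force: 25.0
gripper_force: 25.0
ee_pos: [688.0, 1.4, 157.5]
ee_pos: [687.9, 1.4, 157.3]
ee_pos: [687.9, 1.4, 157.4]
ee_pos: [688.0, 1.4, 157.3]
ee_pos: [687.9, 1.4, 157.3]
ee_pos: [687.9, 1.4, 157.3]
ee_pos: [687.9, 1.4, 157.3]
ee_pos: [687.9, 1.4, 157.3]
ee_pos: [687.9, 1.4, 157.3]
ee_pos: [688.0, 1.4, 157.3]
t 35.6 pos [688.    1.4 157.4] yaw -179.4 q6 -91.4 F [-0.1 -0.  -1.8] w 55.8 gf 25.0
x 0.3 y 0.6 z -0.1 yaw -0.000
x 0.0 y 0.0 z -54.5 yaw -0.000
x 268.1 y -229.2 z 152.0 yaw -0.000
```

View pics/v2.png

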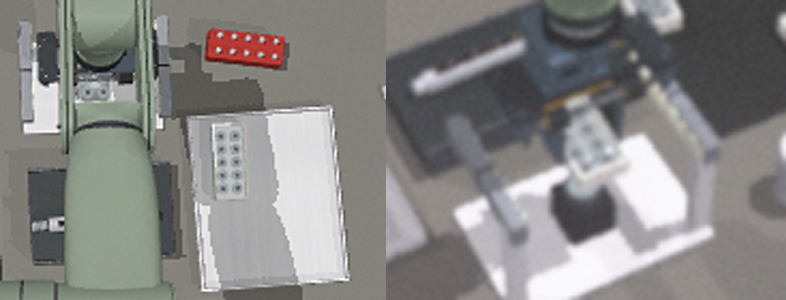

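Case a lies flat in the tray (crop (228,160)) and case b hangs level over the lens. I carry b to the near slot in the tray.

```bash

python3 -m crank '[{"grip":0.05,"x":0,"y":0,"z":-0.005,"yaw":0},{"grip":0.05,"x":0,"y":0,"z":-0.015,"yaw":0},{"grip":0.05,"x":0,"y":0,"z":-0.03,"yaw":0},{"grip":0.05,"x":0,"y":0,"z":-0.045,"yaw":0},{"grip":0.05,"x":0,"y":0,"z":-0.0545,"yaw":0}]' | tail -1
python3 -m crank '[{"grip":0.05,"x":0.006,"y":-0.005,"z":0,"yaw":0},{"grip":0.05,"x":0.019,"y":-0.016,"z":0,"yaw":0},{"grip":0.05,"x":0.038,"y":-0.032,"z":0,"yaw":0},{"grip":0.05,"x":0.059,"y":-0.051,"z":0,"yaw":0},{"grip":0.05,"x":0.082,"y":-0.07,"z":0,"yaw":0}]' | tail -1
python3 -m crank '[{"grip":0.05,"x":0.021,"y":-0.018,"z":0,"yaw":0},{"grip":0.05,"x":0.043,"y":-0.036,"z":0,"yaw":0},{"grip":0.05,"x":0.064,"y":-0.055,"z":0,"yaw":0},{"grip":0.05,"x":0.084,"y":-0.073,"z":0,"yaw":0},{"grip":0.05,"x":0.105,"y":-0.09,"z":0,"yaw":0}]' | tail -1
python3 -m crank '[{"grip":0.05,"x":0.02,"y":-0.017,"z":0,"yaw":0},{"grip":0.05,"x":0.038,"y":-0.032,"z":0,"yaw":0},{"grip":0.05,"x":0.054,"y":-0.046,"z":0,"yaw":0},{"grip":0.05,"x":0.066,"y":-0.056,"z":0,"yaw":0},{"grip":0.05,"x":0.074,"y":-0.063,"z":0,"yaw":0}]' | tail -1
python3 -m crank '[{"grip":0.05,"x":0.004,"y":-0.0035,"z":0,"yaw":0},{"grip":0.05,"x":0.007,"y":-0.006,"z":0.005,"yaw":0},{"grip":0.05,"x":0.0074,"y":-0.0062,"z":0.02,"yaw":0},{"grip":0.05,"x":0.0074,"y":-0.0062,"z":0.045,"yaw":0},{"grip":0.05,"x":0.0074,"y":-0.0062,"z":0.07,"yaw":0}]' | tail -1
python3 -m crank '[{"grip":0.05,"x":0,"y":0,"z":0.025,"yaw":0},{"grip":0.05,"x":0,"y":0,"z":0.05,"yaw":0},{"grip":0.05,"x":0,"y":0,"z":0.07,"yaw":0},{"grip":0.05,"x":0,"y":0,"z":0.08,"yaw":0},{"grip":0.05,"x":0,"y":0,"z":0.082,"yaw":0}]' | tail -1
python3 -m crank '[{"grip":0.05,"x":0,"y":0,"z":0,"yaw":0},{"grip":0.05,"x":0,"y":0,"z":0,"yaw":0},{"grip":0.05,"x":0,"y":0,"z":0,"yaw":0},{"grip":0.05,"x":0,"y":0,"z":0,"yaw":0},{"grip":0.05,"x":0,"y":0,"z":0,"yaw":0}]' | tail -1
python3 -c "
from h import *
plan((422,-230,22.5,180.6))"
```

```text
gripper_force: 25.0
gripper_force: 25.0
gripper_force: 25.0
gripper_force: 25.0
gripper_force: 25.0
gripper_force: 25.0
gripper_force: 25.0
t 38.52 pos [ 422.4 -230.7   60.6] yaw -179.4 q6 -120.6 F [-0.6 -0.  -2.7] w 55.8 gf 25.0
x 0.4 y 0.7 z 38.1 yaw -0.000
```

```bash

python3 -m crank '[{"grip":0.05,"x":0,"y":0,"z":0.008,"yaw":0},{"grip":0.05,"x":0,"y":0,"z":0.018,"yaw":0},{"grip":0.05,"x":0,"y":0,"z":0.026,"yaw":0},{"grip":0.05,"x":0,"y":0,"z":0.031,"yaw":0},{"grip":0.05,"x":0,"y":0,"z":0.033,"yaw":0}]' | sed -n 2,4p
python3 -m crank '[{"grip":0.05,"x":0,"y":0,"z":0.001,"yaw":0},{"grip":0.05,"x":0,"y":0,"z":0.002,"yaw":0},{"grip":0.05,"x":0,"y":0,"z":0.0028,"yaw":0},{"grip":0.05,"x":0,"y":0,"z":0.0034,"yaw":0},{"grip":0.05,"x":0,"y":0,"z":0.0038,"yaw":0}]' | sed -n 2,4p
python3 -m crank '[{"grip":0.05,"x":0,"y":0,"z":0.0003,"yaw":0},{"grip":0.05,"x":0,"y":0,"z":0.0006,"yaw":0},{"grip":0.05,"x":0,"y":0,"z":0.0009,"yaw":0},{"grip":0.05,"x":0,"y":0,"z":0.0012,"yaw":0},{"grip":0.05,"x":0,"y":0,"z":0.0012,"yaw":0}]' | sed -n 2,4p
```

```text
ee_pos: [421.3, -230.2, 25.8]
ee_rot: [179.9, -0.1, -179.4]
force: [-0.2, 0.8, -2.6]
ee_pos: [422.1, -230.6, 23.2]
ee_rot: [-180.0, 0.0, -179.4]
force: [-0.4, -0.2, -1.4]
ee_pos: [422.0, -230.6, 22.5]
ee_rot: [-180.0, 0.0, -179.4]
force: [-1.1, 1.5, 4.6]
```

```bash

python3 -m crank '[{"grip":0.056,"x":0,"y":0,"z":0,"yaw":0},{"grip":0.058,"x":0,"y":0,"z":0,"yaw":0},{"grip":0.062,"x":0,"y":0,"z":0,"yaw":0},{"grip":0.068,"x":0,"y":0,"z":0,"yaw":0},{"grip":0.074,"x":0,"y":0,"z":0,"yaw":0}]' | tail -2
python3 -m crank '[{"grip":0.074,"x":0,"y":0,"z":0,"yaw":0},{"grip":0.074,"x":0,"y":0,"z":-0.01,"yaw":0},{"grip":0.074,"x":0,"y":0,"z":-0.03,"yaw":0},{"grip":0.074,"x":0,"y":0,"z":-0.06,"yaw":0},{"grip":0.074,"x":0,"y":0,"z":-0.09,"yaw":0}]' | tail -2
python3 -m crank '[{"grip":0.08,"x":0,"y":0,"z":-0.03,"yaw":0},{"grip":0.08,"x":0,"y":0,"z":-0.06,"yaw":0},{"grip":0.08,"x":0,"y":0,"z":-0.09,"yaw":0},{"grip":0.08,"x":0,"y":0,"z":-0.1,"yaw":0},{"grip":0.08,"x":0,"y":0,"z":-0.1,"yaw":0}]' | tail -2
python3 - <<'E'
from h import *
f=grab_frame("top");c=matcases(f);print(c)
b=[q for q in c if 82<q[2]<98]
if b: plan((b[0][0],b[0][1],211,180+b[0][4]))
E
```

```text
gripper_width: 72.0
gripper_force: 0.0
gripper_width: 74.2
gripper_force: 0.0
gripper_width: 80.0
gripper_force: 0.0
[(429.0, 225.5, 90.7, 61.0, -7.2), (566.4, 380.8, 68.0, 61.7, -1.4)]
t 41.07 pos [ 422.1 -230.6  212.2] yaw -179.4 q6 -120.6 F [-0.4 -0.8  0.2] w 80.3 gf 0.0
x -11.5 y 456.0 z 1.2 yaw 0.136
```

```bash

for i in 1 2; do python3 -m crank '[{"grip":0.08,"x":-0.001,"y":0.038,"z":0,"yaw":0},{"grip":0.08,"x":-0.002,"y":0.076,"z":0,"yaw":0},{"grip":0.08,"x":-0.003,"y":0.114,"z":0,"yaw":0},{"grip":0.08,"x":-0.004,"y":0.152,"z":0,"yaw":0},{"grip":0.08,"x":-0.004,"y":0.152,"z":0,"yaw":0}]' | sed -n 2p; done
python3 -m crank '[{"grip":0.08,"x":-0.001,"y":0.038,"z":0,"yaw":0.03},{"grip":0.08,"x":-0.002,"y":0.076,"z":0,"yaw":0.06},{"grip":0.08,"x":-0.003,"y":0.114,"z":0.02,"yaw":0.1},{"grip":0.08,"x":-0.0035,"y":0.152,"z":0.04,"yaw":0.136},{"grip":0.08,"x":-0.0035,"y":0.152,"z":0.06,"yaw":0.136}]' | sed -n 2p
python3 -m crank '[{"grip":0.08,"x":0,"y":0,"z":0.02,"yaw":0},{"grip":0.08,"x":0,"y":0,"z":0.04,"yaw":0},{"grip":0.08,"x":0,"y":0,"z":0.05,"yaw":0},{"grip":0.08,"x":0,"y":0,"z":0.05,"yaw":0},{"grip":0.08,"x":0,"y":0,"z":0.05,"yaw":0}]' | sed -n 2p
python3 -c "
from h import *
plan((429,225.5,21.5,172.8))"
```

```text
ee_pos: [422.4, -73.0, 209.4]
ee_pos: [425.8, 78.3, 209.8]
ee_pos: [429.2, 229.5, 149.7]
ee_pos: [428.1, 224.3, 100.2]
t 42.73 pos [428.1 224.3 100.2] yaw 172.8 q6 -56.4 F [-0.6 -0.2  0.1] w 80.2 gf 0.0
x -0.8 y 1.3 z 78.7 yaw -0.001
```

```bash

python3 -m crank '[{"grip":0.08,"x":-0.0004,"y":0.001,"z":0.02,"yaw":0},{"grip":0.08,"x":-0.0004,"y":0.001,"z":0.04,"yaw":0},{"grip":0.08,"x":-0.0004,"y":0.001,"z":0.06,"yaw":0},{"grip":0.08,"x":-0.0004,"y":0.001,"z":0.074,"yaw":0},{"grip":0.08,"x":-0.0004,"y":0.001,"z":0.08,"yaw":0}]' | sed -n 2,4p
python3 -m crank '[{"grip":0.08,"x":0,"y":0,"z":0,"yaw":0},{"grip":0.074,"x":0,"y":0,"z":0,"yaw":0},{"grip":0.068,"x":0,"y":0,"z":0,"yaw":0},{"grip":0.062,"x":0,"y":0,"z":0,"yaw":0},{"grip":0.059,"x":0,"y":0,"z":0,"yaw":0}]' 10 | sed -n 2,6p
python3 -m crank '[{"grip":0.055,"x":0,"y":0,"z":0,"yaw":0},{"grip":0.05,"x":0,"y":0,"z":0,"yaw":0},{"grip":0.05,"x":0,"y":0,"z":0,"yaw":0},{"grip":0.05,"x":0,"y":0,"z":0,"yaw":0},{"grip":0.05,"x":0,"y":0,"z":0,"yaw":0}]' 25 | sed -n 2,6p
python3 -m crank '[{"grip":0.05,"x":0,"y":0,"z":0,"yaw":0},{"grip":0.05,"x":0,"y":0,"z":-0.001,"yaw":0},{"grip":0.05,"x":0,"y":0,"z":-0.003,"yaw":0},{"grip":0.05,"x":0,"y":0,"z":-0.006,"yaw":0},{"grip":0.05,"x":0,"y":0,"z":-0.01,"yaw":0}]' | sed -n 2,6p
python3 -c "
from h import *
plan((429,225.5,211,180.6),(687.7,2,211,180.6))"
```

```text
ee_pos: [428.9, 225.7, 20.6]
ee_rot: [-179.9, -0.1, 172.8]
force: [-0.2, 0.0, -0.8]
ee_pos: [429.8, 226.7, 22.7]
ee_rot: [180.0, 0.1, 172.8]
force: [0.4, -1.4, 0.4]
gripper_width: 59.9
gripper_force: 0.6
ee_pos: [429.5, 226.5, 22.4]
ee_rot: [-180.0, 0.0, 172.8]
force: [-0.7, -1.9, 5.6]
gripper_width: 56.3
gripper_force: 25.0
ee_pos: [428.9, 226.5, 31.7]
ee_rot: [-180.0, -0.1, 172.8]
force: [0.4, -0.6, -2.1]
gripper_width: 55.9
gripper_force: 25.0
t 44.4 pos [428.9 226.5  31.7] yaw 172.8 q6 -56.3 F [ 0.4 -0.6 -2.1] w 55.9 gf 25.0
x -0.2 y -1.0 z -179.3 yaw -0.136
x -256.3 y -226.2 z -0.0 yaw -0.000
```

```bash

python3 -m crank '[{"grip":0.05,"x":0,"y":0,"z":-0.008,"yaw":0},{"grip":0.05,"x":0,"y":0,"z":-0.022,"yaw":0},{"grip":0.05,"x":0,"y":0,"z":-0.042,"yaw":-0.02},{"grip":0.05,"x":0,"y":0,"z":-0.067,"yaw":-0.05},{"grip":0.05,"x":0,"y":0,"z":-0.092,"yaw":-0.08}]' | tail -1
python3 -m crank '[{"grip":0.05,"x":0,"y":0,"z":-0.025,"yaw":-0.03},{"grip":0.05,"x":0,"y":0,"z":-0.05,"yaw":-0.05},{"grip":0.05,"x":0,"y":0,"z":-0.07,"yaw":-0.056},{"grip":0.05,"x":0,"y":0,"z":-0.083,"yaw":-0.056},{"grip":0.05,"x":0,"y":0,"z":-0.088,"yaw":-0.056}]' | tail -1
python3 -m crank '[{"grip":0.05,"x":-0.006,"y":-0.0053,"z":0,"yaw":0},{"grip":0.05,"x":-0.019,"y":-0.0165,"z":0,"yaw":0},{"grip":0.05,"x":-0.0375,"y":-0.033,"z":0,"yaw":0},{"grip":0.05,"x":-0.0585,"y":-0.0515,"z":0,"yaw":0},{"grip":0.05,"x":-0.081,"y":-0.071,"z":0,"yaw":0}]' | tail -1
python3 -m crank '[{"grip":0.05,"x":-0.021,"y":-0.0185,"z":0,"yaw":0},{"grip":0.05,"x":-0.042,"y":-0.037,"z":0,"yaw":0},{"grip":0.05,"x":-0.063,"y":-0.0555,"z":0,"yaw":0},{"grip":0.05,"x":-0.083,"y":-0.073,"z":0,"yaw":0},{"grip":0.05,"x":-0.101,"y":-0.089,"z":0,"yaw":0}]' | tail -1
python3 -m crank '[{"grip":0.05,"x":-0.019,"y":-0.017,"z":0,"yaw":0},{"grip":0.05,"x":-0.036,"y":-0.032,"z":0,"yaw":0},{"grip":0.05,"x":-0.05,"y":-0.045,"z":0,"yaw":0},{"grip":0.05,"x":-0.061,"y":-0.055,"z":0,"yaw":0},{"grip":0.05,"x":-0.068,"y":-0.062,"z":0,"yaw":0}]' | tail -1
python3 -m crank '[{"grip":0.05,"x":-0.004,"y":-0.003,"z":0,"yaw":0},{"grip":0.05,"x":-0.006,"y":-0.005,"z":0,"yaw":0},{"grip":0.05,"x":-0.006,"y":-0.005,"z":0,"yaw":0},{"grip":0.05,"x":-0.006,"y":-0.005,"z":0,"yaw":0},{"grip":0.05,"x":-0.006,"y":-0.005,"z":0,"yaw":0}]' | tail -1
python3 -c "
from h import *
plan((687.7,2,157.4,180.6))"
```

```text
gripper_force: 25.0
gripper_force: 25.0
gripper_force: 25.0
gripper_force: 25.0
gripper_force: 25.0
gripper_force: 25.0
t 46.9 pos [687.    2.8 212. ] yaw -179.4 q6 -91.4 F [ 0.6  0.6 -2.5] w 55.9 gf 25.0
x -0.7 y -0.8 z 54.6 yaw 0.000
```

```bash

python3 -m crank '[{"grip":0.05,"x":-0.0005,"y":-0.0008,"z":0.005,"yaw":0},{"grip":0.05,"x":-0.0005,"y":-0.0008,"z":0.014,"yaw":0},{"grip":0.05,"x":-0.0005,"y":-0.0008,"z":0.026,"yaw":0},{"grip":0.05,"x":-0.0005,"y":-0.0008,"z":0.037,"yaw":0},{"grip":0.05,"x":-0.0005,"y":-0.0008,"z":0.046,"yaw":0}]' | tail -1
python3 -m crank '[{"grip":0.05,"x":0,"y":0,"z":0.004,"yaw":0},{"grip":0.05,"x":0,"y":0,"z":0.007,"yaw":0},{"grip":0.05,"x":0,"y":0,"z":0.0085,"yaw":0},{"grip":0.05,"x":0,"y":0,"z":0.0085,"yaw":0},{"grip":0.05,"x":0,"y":0,"z":0.0085,"yaw":0}]' | tail -1
for i in 1 2 3 4 5 6 7 8 9 10; do python3 -m crank '[{"grip":0.05,"x":0,"y":0,"z":0,"yaw":0},{"grip":0.05,"x":0,"y":0,"z":0,"yaw":0},{"grip":0.05,"x":0,"y":0,"z":0,"yaw":0},{"grip":0.05,"x":0,"y":0,"z":0,"yaw":0},{"grip":0.05,"x":0,"y":0,"z":0,"yaw":0}]' | sed -n 2p; done
python3 - <<'E'
from h import *
f=grab_frame("top");a=f[105:245,225:405,::-1]
g=grab_frame("scene");b=g[185:275,200:320,::-1]
cv2.imwrite('pics/v3.png',np.hstack([cv2.resize(a,(386,300),interpolation=cv2.INTER_CUBIC),cv2.resize(b,(400,300),interpolation=cv2.INTER_CUBIC)]))
plan((687.7,2,157.5,180.6))
E
```

```text
gripper_force: 25.0
gripper_force: 25.0
ee_pos: [688.1, 1.4, 157.5]
ee_pos: [688.1, 1.4, 157.3]
ee_pos: [688.1, 1.4, 157.4]
ee_pos: [688.1, 1.4, 157.3]
ee_pos: [688.1, 1.4, 157.3]
ee_pos: [688.1, 1.4, 157.3]
ee_pos: [688.1, 1.4, 157.3]
ee_pos: [688.1, 1.4, 157.4]
ee_pos: [688.1, 1.4, 157.3]
ee_pos: [688.1, 1.4, 157.3]
t 52.0 pos [688.    1.4 157.4] yaw -179.4 q6 -91.4 F [ 0.1  0.  -1. ] w 55.9 gf 25.0
x 0.3 y 0.6 z -0.1 yaw -0.000
```

View pics/v3.png

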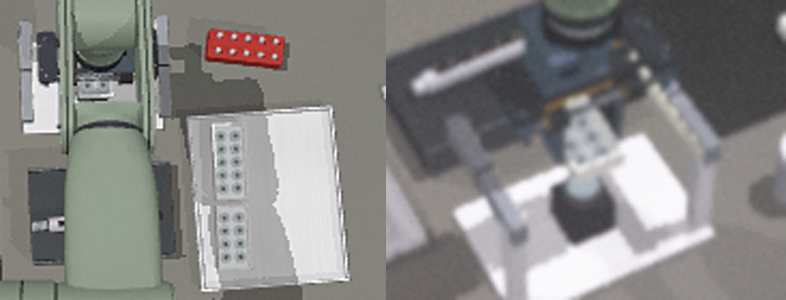

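Cases a and b lie in a row in the tray (crop (228,160) and (232,238)), and c hangs level over the lens. I carry c to the far slot on the right.

```bash

python3 -m crank '[{"grip":0.05,"x":0,"y":0,"z":-0.005,"yaw":0},{"grip":0.05,"x":0,"y":0,"z":-0.015,"yaw":0},{"grip":0.05,"x":0,"y":0,"z":-0.03,"yaw":0},{"grip":0.05,"x":0,"y":0,"z":-0.045,"yaw":0},{"grip":0.05,"x":0,"y":0,"z":-0.0545,"yaw":0}]' | tail -1
python3 -m crank '[{"grip":0.05,"x":0.003,"y":-0.0074,"z":0,"yaw":0},{"grip":0.05,"x":0.0094,"y":-0.023,"z":0,"yaw":0},{"grip":0.05,"x":0.019,"y":-0.046,"z":0,"yaw":0},{"grip":0.05,"x":0.029,"y":-0.072,"z":0,"yaw":0},{"grip":0.05,"x":0.04,"y":-0.1,"z":0,"yaw":0}]' | tail -1
python3 -m crank '[{"grip":0.05,"x":0.01,"y":-0.026,"z":0,"yaw":0},{"grip":0.05,"x":0.021,"y":-0.052,"z":0,"yaw":0},{"grip":0.05,"x":0.031,"y":-0.078,"z":0,"yaw":0},{"grip":0.05,"x":0.041,"y":-0.102,"z":0,"yaw":0},{"grip":0.05,"x":0.0505,"y":-0.125,"z":0,"yaw":0}]' | tail -1
python3 -m crank '[{"grip":0.05,"x":0.01,"y":-0.025,"z":0,"yaw":0},{"grip":0.05,"x":0.02,"y":-0.048,"z":0,"yaw":0},{"grip":0.05,"x":0.029,"y":-0.07,"z":0,"yaw":0},{"grip":0.05,"x":0.036,"y":-0.089,"z":0,"yaw":0},{"grip":0.05,"x":0.042,"y":-0.104,"z":0,"yaw":0}]' | tail -1
python3 -m crank '[{"grip":0.05,"x":0.004,"y":-0.009,"z":0,"yaw":0},{"grip":0.05,"x":0.007,"y":-0.016,"z":0.005,"yaw":0},{"grip":0.05,"x":0.0083,"y":-0.02,"z":0.02,"yaw":0},{"grip":0.05,"x":0.0086,"y":-0.021,"z":0.045,"yaw":0},{"grip":0.05,"x":0.0086,"y":-0.021,"z":0.07,"yaw":0}]' | tail -1
python3 -m crank '[{"grip":0.05,"x":0,"y":0,"z":0.025,"yaw":0},{"grip":0.05,"x":0,"y":0,"z":0.05,"yaw":0},{"grip":0.05,"x":0,"y":0,"z":0.07,"yaw":0},{"grip":0.05,"x":0,"y":0,"z":0.08,"yaw":0},{"grip":0.05,"x":0,"y":0,"z":0.082,"yaw":0}]' | tail -1
python3 -m crank '[{"grip":0.05,"x":0,"y":0,"z":0,"yaw":0},{"grip":0.05,"x":0,"y":0,"z":0,"yaw":0},{"grip":0.05,"x":0,"y":0,"z":0,"yaw":0},{"grip":0.05,"x":0,"y":0,"z":0,"yaw":0},{"grip":0.05,"x":0,"y":0,"z":0,"yaw":0}]' | tail -1
python3 -c "
from h import *
plan((550,-350,22.5,180.6))"
```

```text
gripper_force: 25.0
gripper_force: 25.0
gripper_force: 25.0
gripper_force: 25.0
gripper_force: 25.0
gripper_force: 25.0
gripper_force: 25.0
t 54.92 pos [ 551.  -350.4   61. ] yaw -179.4 q6 -124.0 F [-0.2 -0.  -1.6] w 55.8 gf 25.0
x 1.0 y 0.4 z 38.5 yaw -0.000
```

```bash

python3 -m crank '[{"grip":0.05,"x":0,"y":0,"z":0.008,"yaw":0},{"grip":0.05,"x":0,"y":0,"z":0.018,"yaw":0},{"grip":0.05,"x":0,"y":0,"z":0.026,"yaw":0},{"grip":0.05,"x":0,"y":0,"z":0.031,"yaw":0},{"grip":0.05,"x":0,"y":0,"z":0.033,"yaw":0}]' | sed -n 2,4p
python3 -m crank '[{"grip":0.05,"x":0,"y":0,"z":0.001,"yaw":0},{"grip":0.05,"x":0,"y":0,"z":0.002,"yaw":0},{"grip":0.05,"x":0,"y":0,"z":0.0028,"yaw":0},{"grip":0.05,"x":0,"y":0,"z":0.0036,"yaw":0},{"grip":0.05,"x":0,"y":0,"z":0.004,"yaw":0}]' | sed -n 2,4p
python3 -m crank '[{"grip":0.05,"x":0,"y":0,"z":0.0003,"yaw":0},{"grip":0.05,"x":0,"y":0,"z":0.0006,"yaw":0},{"grip":0.05,"x":0,"y":0,"z":0.0009,"yaw":0},{"grip":0.05,"x":0,"y":0,"z":0.0013,"yaw":0},{"grip":0.05,"x":0,"y":0,"z":0.0013,"yaw":0}]' | sed -n 2,4p
```

```text
ee_pos: [549.6, -349.5, 24.9]
ee_rot: [179.9, -0.2, -179.4]
force: [-0.0, 0.1, -2.1]
ee_pos: [550.7, -350.2, 23.1]
ee_rot: [-180.0, 0.0, -179.4]
force: [0.9, -0.5, -2.2]
ee_pos: [550.6, -350.2, 22.5]
ee_rot: [-180.0, 0.0, -179.4]
force: [-1.6, 1.5, 5.3]
```

Contact is confirmed. I release, lift and locate d.

```bash

python3 -m crank '[{"grip":0.056,"x":0,"y":0,"z":0,"yaw":0},{"grip":0.058,"x":0,"y":0,"z":0,"yaw":0},{"grip":0.062,"x":0,"y":0,"z":0,"yaw":0},{"grip":0.068,"x":0,"y":0,"z":0,"yaw":0},{"grip":0.074,"x":0,"y":0,"z":0,"yaw":0}]' | tail -2
python3 -m crank '[{"grip":0.074,"x":0,"y":0,"z":0,"yaw":0},{"grip":0.074,"x":0,"y":0,"z":-0.01,"yaw":0},{"grip":0.074,"x":0,"y":0,"z":-0.03,"yaw":0},{"grip":0.074,"x":0,"y":0,"z":-0.06,"yaw":0},{"grip":0.074,"x":0,"y":0,"z":-0.09,"yaw":0}]' | tail -2
python3 -m crank '[{"grip":0.08,"x":0,"y":0,"z":-0.03,"yaw":0},{"grip":0.08,"x":0,"y":0,"z":-0.06,"yaw":0},{"grip":0.08,"x":0,"y":0,"z":-0.09,"yaw":0},{"grip":0.08,"x":0,"y":0,"z":-0.1,"yaw":0},{"grip":0.08,"x":0,"y":0,"z":-0.1,"yaw":0}]' | tail -2
python3 - <<'E'
from h import *
f=grab_frame("top");c=matcases(f);print(c, matcases(f,120))
cv2.imwrite('pics/d.png',cv2.resize(f[155:245,145:235,::-1],None,fx=4,fy=4,interpolation=cv2.INTER_CUBIC))
plan((c[0][0],c[0][1],211,180+c[0][4]))
E
```

```text
gripper_width: 71.9
gripper_force: 0.0
gripper_width: 73.8
gripper_force: 0.0
gripper_width: 79.4
gripper_force: 0.0
[(566.9, 380.9, 67.1, 61.4, -1.4)] [(567.4, 381.5, 66.2, 60.4, -1.4)]
t 57.47 pos [ 550.8 -350.2  212.8] yaw -179.4 q6 -124.0 F [-1.   0.1 -1. ] w 79.6 gf 0.0
x -23.6 y 730.9 z 1.8 yaw 0.035
```

View pics/d.png

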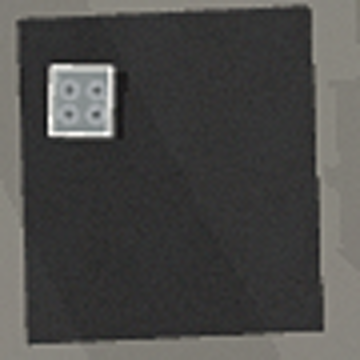

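Case d lies at crop (81,100) with its long side along world x.

```bash

for i in 1 2 3 4; do python3 -m crank '[{"grip":0.08,"x":-0.001,"y":0.037,"z":0,"yaw":0},{"grip":0.08,"x":-0.002,"y":0.074,"z":0,"yaw":0},{"grip":0.08,"x":-0.003,"y":0.111,"z":0,"yaw":0},{"grip":0.08,"x":-0.0047,"y":0.146,"z":0,"yaw":0},{"grip":0.08,"x":-0.0047,"y":0.146,"z":0,"yaw":0}]' | sed -n 2p; done
python3 -m crank '[{"grip":0.08,"x":-0.001,"y":0.037,"z":0,"yaw":0.01},{"grip":0.08,"x":-0.002,"y":0.074,"z":0,"yaw":0.02},{"grip":0.08,"x":-0.003,"y":0.111,"z":0.02,"yaw":0.035},{"grip":0.08,"x":-0.0048,"y":0.147,"z":0.04,"yaw":0.035},{"grip":0.08,"x":-0.0048,"y":0.147,"z":0.06,"yaw":0.035}]' | sed -n 2p
python3 -m crank '[{"grip":0.08,"x":0,"y":0,"z":0.02,"yaw":0},{"grip":0.08,"x":0,"y":0,"z":0.04,"yaw":0},{"grip":0.08,"x":0,"y":0,"z":0.05,"yaw":0},{"grip":0.08,"x":0,"y":0,"z":0.05,"yaw":0},{"grip":0.08,"x":0,"y":0,"z":0.05,"yaw":0}]' | sed -n 2p
python3 -c "
from h import *
plan((566.9,381,21.5,178.6))"
```

```text
ee_pos: [552.2, -197.9, 209.1]
ee_pos: [555.7, -52.7, 209.3]
ee_pos: [559.5, 92.6, 209.4]
ee_pos: [563.2, 238.4, 209.3]
ee_pos: [566.8, 385.7, 148.7]
ee_pos: [567.0, 380.0, 100.7]
t 59.97 pos [567.  380.  100.7] yaw 178.5 q6 -55.6 F [0.1 0.7 0.6] w 79.8 gf 0.0
x 0.1 y 1.0 z 79.2 yaw -0.001
```

```bash

python3 -m crank '[{"grip":0.08,"x":0,"y":0.0005,"z":0.02,"yaw":0},{"grip":0.08,"x":0,"y":0.0005,"z":0.04,"yaw":0},{"grip":0.08,"x":0,"y":0.0005,"z":0.06,"yaw":0},{"grip":0.08,"x":0,"y":0.0005,"z":0.074,"yaw":0},{"grip":0.08,"x":0,"y":0.0005,"z":0.08,"yaw":0}]' | sed -n 2,4p
python3 -m crank '[{"grip":0.08,"x":0,"y":0,"z":0,"yaw":0},{"grip":0.074,"x":0,"y":0,"z":0,"yaw":0},{"grip":0.068,"x":0,"y":0,"z":0,"yaw":0},{"grip":0.062,"x":0,"y":0,"z":0,"yaw":0},{"grip":0.059,"x":0,"y":0,"z":0,"yaw":0}]' 10 | sed -n 2,6p
python3 -m crank '[{"grip":0.055,"x":0,"y":0,"z":0,"yaw":0},{"grip":0.05,"x":0,"y":0,"z":0,"yaw":0},{"grip":0.05,"x":0,"y":0,"z":0,"yaw":0},{"grip":0.05,"x":0,"y":0,"z":0,"yaw":0},{"grip":0.05,"x":0,"y":0,"z":0,"yaw":0}]' 25 | sed -n 2,6p
python3 -m crank '[{"grip":0.05,"x":0,"y":0,"z":0,"yaw":0},{"grip":0.05,"x":0,"y":0,"z":-0.001,"yaw":0},{"grip":0.05,"x":0,"y":0,"z":-0.003,"yaw":0},{"grip":0.05,"x":0,"y":0,"z":-0.006,"yaw":0},{"grip":0.05,"x":0,"y":0,"z":-0.01,"yaw":0}]' | sed -n 2,6p
python3 -c "
from h import *
plan((567,381,211,180.6),(687.7,2,211,180.6))"
```

```text
ee_pos: [566.8, 380.9, 20.9]
ee_rot: [-180.0, -0.0, 178.6]
force: [-0.5, 0.0, -0.1]
ee_pos: [567.3, 381.9, 22.8]
ee_rot: [180.0, 0.1, 178.6]
force: [-0.4, -1.4, -0.7]
gripper_width: 59.9
gripper_force: 0.6
ee_pos: [567.1, 381.6, 22.4]
ee_rot: [180.0, 0.1, 178.6]
force: [-0.4, -1.2, 6.5]
gripper_width: 56.2
gripper_force: 25.0
ee_pos: [566.1, 381.5, 30.9]
ee_rot: [-180.0, -0.1, 178.6]
force: [-0.2, -0.3, -1.4]
gripper_width: 55.8
gripper_force: 25.0
t 61.63 pos [566.1 381.5  30.9] yaw 178.6 q6 -55.6 F [-0.2 -0.3 -1.4] w 55.8 gf 25.0
x -0.9 y -0.5 z -180.1 yaw -0.035
x -116.7 y -380.2 z -0.0 yaw -0.000
```

```bash

python3 -m crank '[{"grip":0.05,"x":0,"y":0,"z":-0.008,"yaw":0},{"grip":0.05,"x":0,"y":0,"z":-0.022,"yaw":0},{"grip":0.05,"x":0,"y":0,"z":-0.042,"yaw":-0.01},{"grip":0.05,"x":0,"y":0,"z":-0.067,"yaw":-0.02},{"grip":0.05,"x":0,"y":0,"z":-0.092,"yaw":-0.03}]' | tail -1
python3 -m crank '[{"grip":0.05,"x":0,"y":0,"z":-0.025,"yaw":-0.005},{"grip":0.05,"x":0,"y":0,"z":-0.05,"yaw":-0.005},{"grip":0.05,"x":0,"y":0,"z":-0.07,"yaw":-0.005},{"grip":0.05,"x":0,"y":0,"z":-0.083,"yaw":-0.005},{"grip":0.05,"x":0,"y":0,"z":-0.088,"yaw":-0.005}]' | tail -1
python3 -m crank '[{"grip":0.05,"x":-0.0024,"y":-0.0076,"z":0,"yaw":0},{"grip":0.05,"x":-0.0073,"y":-0.024,"z":0,"yaw":0},{"grip":0.05,"x":-0.0147,"y":-0.048,"z":0,"yaw":0},{"grip":0.05,"x":-0.023,"y":-0.0745,"z":0,"yaw":0},{"grip":0.05,"x":-0.032,"y":-0.103,"z":0,"yaw":0}]' | tail -1
python3 -m crank '[{"grip":0.05,"x":-0.008,"y":-0.027,"z":0,"yaw":0},{"grip":0.05,"x":-0.016,"y":-0.054,"z":0,"yaw":0},{"grip":0.05,"x":-0.025,"y":-0.08,"z":0,"yaw":0},{"grip":0.05,"x":-0.033,"y":-0.107,"z":0,"yaw":0},{"grip":0.05,"x":-0.041,"y":-0.134,"z":0,"yaw":0}]' | tail -1
python3 -m crank '[{"grip":0.05,"x":-0.008,"y":-0.025,"z":0,"yaw":0},{"grip":0.05,"x":-0.015,"y":-0.048,"z":0,"yaw":0},{"grip":0.05,"x":-0.022,"y":-0.069,"z":0,"yaw":0},{"grip":0.05,"x":-0.028,"y":-0.087,"z":0,"yaw":0},{"grip":0.05,"x":-0.033,"y":-0.103,"z":0,"yaw":0}]' | tail -1
python3 -m crank '[{"grip":0.05,"x":-0.004,"y":-0.013,"z":0,"yaw":0},{"grip":0.05,"x":-0.007,"y":-0.025,"z":0,"yaw":0},{"grip":0.05,"x":-0.0095,"y":-0.034,"z":0,"yaw":0},{"grip":0.05,"x":-0.0107,"y":-0.039,"z":0,"yaw":0},{"grip":0.05,"x":-0.011,"y":-0.0405,"z":0,"yaw":0}]' | tail -1
python3 -m crank '[{"grip":0.05,"x":0,"y":0,"z":0,"yaw":0},{"grip":0.05,"x":0,"y":0,"z":0,"yaw":0},{"grip":0.05,"x":0,"y":0,"z":0,"yaw":0},{"grip":0.05,"x":0,"y":0,"z":0,"yaw":0},{"grip":0.05,"x":0,"y":0,"z":0,"yaw":0}]' | tail -1
python3 -c "
from h import *
plan((687.7,2,157.4,180.6))"
```

```text
gripper_force: 25.0
gripper_force: 25.0
gripper_force: 25.0
gripper_force: 25.0
gripper_force: 25.0
gripper_force: 25.0
gripper_force: 25.0
t 64.55 pos [687.5   2.9 211.6] yaw -179.4 q6 -91.3 F [ 0.  -1.  -1.7] w 55.7 gf 25.0
x -0.2 y -0.9 z 54.2 yaw 0.000
```

```bash

python3 -m crank '[{"grip":0.05,"x":0,"y":-0.0006,"z":0.005,"yaw":0},{"grip":0.05,"x":0,"y":-0.0006,"z":0.014,"yaw":0},{"grip":0.05,"x":0,"y":-0.0006,"z":0.026,"yaw":0},{"grip":0.05,"x":0,"y":-0.0006,"z":0.037,"yaw":0},{"grip":0.05,"x":0,"y":-0.0006,"z":0.046,"yaw":0}]' | tail -1
python3 -m crank '[{"grip":0.05,"x":0,"y":0,"z":0.004,"yaw":0},{"grip":0.05,"x":0,"y":0,"z":0.007,"yaw":0},{"grip":0.05,"x":0,"y":0,"z":0.008,"yaw":0},{"grip":0.05,"x":0,"y":0,"z":0.008,"yaw":0},{"grip":0.05,"x":0,"y":0,"z":0.008,"yaw":0}]' | tail -1
for i in 1 2 3 4 5 6 7 8 9 10; do python3 -m crank '[{"grip":0.05,"x":0,"y":0,"z":0,"yaw":0},{"grip":0.05,"x":0,"y":0,"z":0,"yaw":0},{"grip":0.05,"x":0,"y":0,"z":0,"yaw":0},{"grip":0.05,"x":0,"y":0,"z":0,"yaw":0},{"grip":0.05,"x":0,"y":0,"z":0,"yaw":0}]' | sed -n 2p; done
python3 - <<'E'
from h import *
plan((687.7,2,157.5,180.6),(687.7,2,212,180.6),(425,-350,60,180.6))
E
```

```text
gripper_force: 25.0
gripper_force: 25.0
ee_pos: [687.6, 1.8, 157.7]
ee_pos: [687.6, 1.7, 157.5]
ee_pos: [687.6, 1.8, 157.5]
ee_pos: [687.6, 1.8, 157.5]
ee_pos: [687.6, 1.8, 157.5]
ee_pos: [687.6, 1.8, 157.5]
ee_pos: [687.6, 1.7, 157.5]
ee_pos: [687.6, 1.8, 157.5]
ee_pos: [687.6, 1.7, 157.6]
ee_pos: [687.6, 1.7, 157.5]
t 69.55 pos [687.6   1.7 157.5] yaw -179.4 q6 -91.4 F [-1.1  0.2 -0.9] w 55.8 gf 25.0
x -0.1 y 0.3 z 0.0 yaw -0.000
x 0.0 y 0.0 z -54.5 yaw -0.000
x 266.4 y -349.2 z 152.0 yaw -0.000
```

```bash

python3 -m crank '[{"grip":0.05,"x":0,"y":0,"z":-0.005,"yaw":0},{"grip":0.05,"x":0,"y":0,"z":-0.015,"yaw":0},{"grip":0.05,"x":0,"y":0,"z":-0.03,"yaw":0},{"grip":0.05,"x":0,"y":0,"z":-0.045,"yaw":0},{"grip":0.05,"x":0,"y":0,"z":-0.0545,"yaw":0}]' | tail -1
python3 -m crank '[{"grip":0.05,"x":0.005,"y":-0.0064,"z":0,"yaw":0},{"grip":0.05,"x":0.015,"y":-0.02,"z":0,"yaw":0},{"grip":0.05,"x":0.03,"y":-0.04,"z":0,"yaw":0},{"grip":0.05,"x":0.047,"y":-0.062,"z":0,"yaw":0},{"grip":0.05,"x":0.0655,"y":-0.086,"z":0,"yaw":0}]' | tail -1
python3 -m crank '[{"grip":0.05,"x":0.017,"y":-0.022,"z":0,"yaw":0},{"grip":0.05,"x":0.034,"y":-0.0445,"z":0,"yaw":0},{"grip":0.05,"x":0.051,"y":-0.067,"z":0,"yaw":0},{"grip":0.05,"x":0.068,"y":-0.089,"z":0,"yaw":0},{"grip":0.05,"x":0.085,"y":-0.111,"z":0,"yaw":0}]' | tail -1
python3 -m crank '[{"grip":0.05,"x":0.016,"y":-0.021,"z":0,"yaw":0},{"grip":0.05,"x":0.031,"y":-0.041,"z":0,"yaw":0},{"grip":0.05,"x":0.045,"y":-0.059,"z":0,"yaw":0},{"grip":0.05,"x":0.058,"y":-0.076,"z":0,"yaw":0},{"grip":0.05,"x":0.069,"y":-0.091,"z":0,"yaw":0}]' | tail -1
python3 -m crank '[{"grip":0.05,"x":0.01,"y":-0.013,"z":0,"yaw":0},{"grip":0.05,"x":0.02,"y":-0.026,"z":0,"yaw":0},{"grip":0.05,"x":0.029,"y":-0.038,"z":0,"yaw":0},{"grip":0.05,"x":0.037,"y":-0.048,"z":0,"yaw":0},{"grip":0.05,"x":0.043,"y":-0.056,"z":0,"yaw":0}]' | tail -1
python3 -m crank '[{"grip":0.05,"x":0.003,"y":-0.004,"z":0,"yaw":0},{"grip":0.05,"x":0.004,"y":-0.005,"z":0.005,"yaw":0},{"grip":0.05,"x":0.004,"y":-0.005,"z":0.02,"yaw":0},{"grip":0.05,"x":0.004,"y":-0.005,"z":0.045,"yaw":0},{"grip":0.05,"x":0.004,"y":-0.005,"z":0.07,"yaw":0}]' | tail -1
python3 -m crank '[{"grip":0.05,"x":0,"y":0,"z":0.025,"yaw":0},{"grip":0.05,"x":0,"y":0,"z":0.05,"yaw":0},{"grip":0.05,"x":0,"y":0,"z":0.07,"yaw":0},{"grip":0.05,"x":0,"y":0,"z":0.08,"yaw":0},{"grip":0.05,"x":0,"y":0,"z":0.082,"yaw":0}]' | tail -1
python3 -m crank '[{"grip":0.05,"x":0,"y":0,"z":0,"yaw":0},{"grip":0.05,"x":0,"y":0,"z":0,"yaw":0},{"grip":0.05,"x":0,"y":0,"z":0,"yaw":0},{"grip":0.05,"x":0,"y":0,"z":0,"yaw":0},{"grip":0.05,"x":0,"y":0,"z":0,"yaw":0}]' | tail -1
python3 -c "
from h import *
plan((425,-350,22.5,180.6))"
```

```text
gripper_force: 25.0
gripper_force: 25.0
gripper_force: 25.0
gripper_force: 25.0
gripper_force: 25.0
gripper_force: 25.0
gripper_force: 25.0
gripper_force: 25.0
t 72.88 pos [ 425.1 -350.3   61. ] yaw -179.4 q6 -131.3 F [ 0.3 -0.4 -1.5] w 55.9 gf 25.0
x 0.1 y 0.3 z 38.5 yaw -0.000
```

```bash

python3 -m crank '[{"grip":0.05,"x":0,"y":0,"z":0.008,"yaw":0},{"grip":0.05,"x":0,"y":0,"z":0.018,"yaw":0},{"grip":0.05,"x":0,"y":0,"z":0.026,"yaw":0},{"grip":0.05,"x":0,"y":0,"z":0.031,"yaw":0},{"grip":0.05,"x":0,"y":0,"z":0.033,"yaw":0}]' | sed -n 2,4p
python3 -m crank '[{"grip":0.05,"x":0,"y":0,"z":0.001,"yaw":0},{"grip":0.05,"x":0,"y":0,"z":0.002,"yaw":0},{"grip":0.05,"x":0,"y":0,"z":0.0028,"yaw":0},{"grip":0.05,"x":0,"y":0,"z":0.0036,"yaw":0},{"grip":0.05,"x":0,"y":0,"z":0.004,"yaw":0}]' | sed -n 2,4p
python3 -m crank '[{"grip":0.05,"x":0,"y":0,"z":0.0003,"yaw":0},{"grip":0.05,"x":0,"y":0,"z":0.0006,"yaw":0},{"grip":0.05,"x":0,"y":0,"z":0.0009,"yaw":0},{"grip":0.05,"x":0,"y":0,"z":0.0013,"yaw":0},{"grip":0.05,"x":0,"y":0,"z":0.0013,"yaw":0}]' | sed -n 2,4p
```

```text
ee_pos: [423.9, -349.3, 25.4]
ee_rot: [179.9, -0.1, -179.4]
force: [-0.8, -0.3, -1.7]
ee_pos: [424.8, -350.1, 23.2]
ee_rot: [-180.0, 0.0, -179.4]
force: [-0.3, 0.7, -2.6]
ee_pos: [424.7, -350.0, 22.3]
ee_rot: [-180.0, 0.0, -179.4]
force: [-1.7, 1.4, 4.1]
```

```bash

python3 -m crank '[{"grip":0.056,"x":0,"y":0,"z":0,"yaw":0},{"grip":0.058,"x":0,"y":0,"z":0,"yaw":0},{"grip":0.062,"x":0,"y":0,"z":0,"yaw":0},{"grip":0.068,"x":0,"y":0,"z":0,"yaw":0},{"grip":0.074,"x":0,"y":0,"z":0,"yaw":0}]' | tail -2
python3 -m crank '[{"grip":0.074,"x":0,"y":0,"z":0,"yaw":0},{"grip":0.074,"x":0,"y":0,"z":-0.01,"yaw":0},{"grip":0.074,"x":0,"y":0,"z":-0.03,"yaw":0},{"grip":0.074,"x":0,"y":0,"z":-0.06,"yaw":0},{"grip":0.074,"x":0,"y":0,"z":-0.09,"yaw":0}]' | tail -2
python3 -m crank '[{"grip":0.08,"x":0,"y":0,"z":-0.03,"yaw":0},{"grip":0.08,"x":0,"y":0,"z":-0.06,"yaw":0},{"grip":0.08,"x":0,"y":0,"z":-0.09,"yaw":0},{"grip":0.08,"x":0,"y":0,"z":-0.1,"yaw":0},{"grip":0.08,"x":0,"y":0,"z":-0.1,"yaw":0}]' | tail -2
python3 -m crank '[{"grip":0.08,"x":0.03,"y":-0.03,"z":0,"yaw":0},{"grip":0.08,"x":0.06,"y":-0.06,"z":0,"yaw":0},{"grip":0.08,"x":0.09,"y":-0.09,"z":0,"yaw":0},{"grip":0.08,"x":0.11,"y":-0.11,"z":0,"yaw":0},{"grip":0.08,"x":0.11,"y":-0.11,"z":0,"yaw":0}]' | sed -n 2p
python3 -m crank '[{"grip":0.08,"x":0,"y":0,"z":0,"yaw":0},{"grip":0.08,"x":0,"y":0,"z":0,"yaw":0},{"grip":0.08,"x":0,"y":0,"z":0,"yaw":0},{"grip":0.08,"x":0,"y":0,"z":0,"yaw":0},{"grip":0.08,"x":0,"y":0,"z":0,"yaw":0}]' | sed -n 2p
python3 - <<'E'
from h import *
f=grab_frame("top");cv2.imwrite('pics/end.png',cv2.resize(f[105:245,225:405,::-1],(771,600),interpolation=cv2.INTER_CUBIC));print(rod(f,100));plan()
E
```

```text
gripper_width: 71.8
gripper_force: 0.0
gripper_width: 74.0
gripper_force: 0.0
gripper_width: 80.1
gripper_force: 0.0
ee_pos: [314.5, -461.8, 209.5]
ee_pos: [319.2, -458.5, 211.6]
[(454.2, 0.8, 204.5, 26.2, -86.1)]
t 76.27 pos [ 319.1 -458.6  211.7] yaw -179.6 q6 -146.5 F [ 0.5  0.2 -0.3] w 80.1 gf 0.0
```

View pics/end.png

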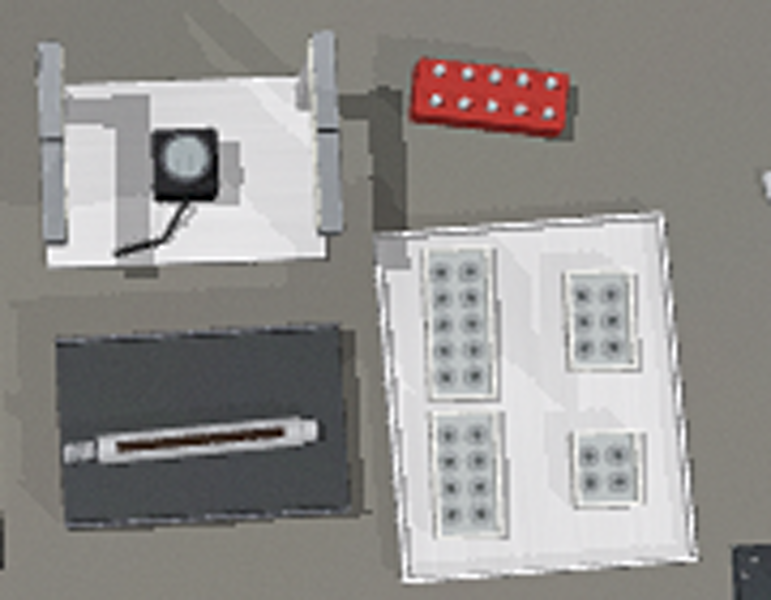

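All four cases lie flat in the tray: a (460,325), b (468,475), c (600,320), d (607,468). The stripe is up at (200,440). Joint 6 is close to its range, so I back it off and measure the stripe angle.

```bash

python3 -m crank '[{"grip":0.08,"x":0,"y":0,"z":0,"yaw":0.05},{"grip":0.08,"x":0,"y":0,"z":0,"yaw":0.1},{"grip":0.08,"x":0,"y":0,"z":0,"yaw":0.15},{"grip":0.08,"x":0,"y":0,"z":0,"yaw":0.2},{"grip":0.08,"x":0,"y":0,"z":0,"yaw":0.25}]' | sed -n 2p
python3 - <<'E'
from h import *
f=grab_frame("top");plan()
P=poly(PLATE,68,112,40);f2=f.astype(int);red=np.clip((f2[:,:,0]-f2[:,:,2])*5,0,255).astype(np.uint8)
m=np.zeros(red.shape,np.uint8);cv2.fillPoly(m,[np.round(P).astype(int)],255);red[m==0]=0
s=rects(((red>100)*255).astype(np.uint8),65,10);print('stripe',s)
r=rod(f,100)[0];print('rod',r)
for q in s:
    a=np.deg2rad(r[4]);n=np.array([-np.sin(a),np.cos(a)]);d=(np.array(q[:2])-r[:2])@n;print('offset',d,'deg',np.degrees(np.arcsin(d/12.5)))
E
```

```text
ee_pos: [318.8, -458.9, 211.9]
t 76.73 pos [ 318.8 -458.9  211.8] yaw 165.8 q6 -132.0 F [-0.6 -0.4 -0.2] w 79.4 gf 0.0
stripe [(454.1, -4.0, 134.6, 8.0, -85.7)]
rod (454.2, 0.8, 204.5, 26.2, -86.1)
offset -0.4262418230767179 deg -1.9541274245994806
```

The stripe is within about 2° of straight up, so I hand in.

```bash
python3 -c "
from workcell import *
print(job_done())"
```

```text
the job is handed in; nothing more can be done
None
```

The job is handed in (verdict not shown): the rod was rolled half a turn with its stripe up to within about 2°, and cases a, b, c and d were each shown for over 3 s in that order and lie flat in the tray.

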